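Prop up the recipe stand and put the recipe board on it

ROBOT

A 6-joint arm with a two-finger parallel gripper is mounted at the origin on the work surface. World frame = base frame: x ahead of the robot, y to its left, z up, the work surface at z = 0. Lengths are in mm, angles in rad, forces in N, time in s.
With the tool pointing down it reaches from about 425 to 950 mm from the base axis. Payload 14.7 kg.
Tool frame: the origin (TCP) lies at the very end of the fingers, on their centre line; the grasp point (between the pads) lies 19 mm behind it; z points along the fingers, y is the direction in which the jaws open and shut (so a half turn about z gives the same grasp; the last joint's range is limited). The gripper opens to 85 mm and grips with 20 to 120 N. Pads are 22 mm wide; open, the fingers measure 114 mm over their backs; the gripper's body (76 mm by 85 mm) begins 54 mm behind the grasp point. The pads swing forward as they close: fully open they stand 13 mm farther back than shut.
Start: joints at [-1.3, 0.48, 1.596, -0, 1.065, -0.047], TCP at [203.126, -617.44, 231.297] pointing down, gripper open.
Joint ranges: [-2.75, 2.75], [-0.82, 2.05], [0.23, 2.67], [-1.56, 4.7], [0.09, 2.69], [-2.92, 2.92]. Speed limits (rad/s): [1.89, 1.89, 2.39, 3.01, 3.01, 3.01].

INTERFACE

Orientations are given as a unit quaternion [w, x, y, z].
In Python, from bench import manip gives the robot as it stands. The module is installed in compiled form; this text tells all that it offers.
- The arm moves only by the tool jog_arm, never from a script. Its arguments are lists of equal length, an entry for each row: "offset": the shift along the world's x, y, z scaled (see below), a list of three; "turn": the turn, a rotation vector about the world's x, y, z scaled (see below), a list of three. In form: {"offset": [[tx, ty, tz], ...], "turn": [[rx, ry, rz], ...]}. A call has exactly 8 rows; each row is the pose to reach, as a shift and turn from the pose commanded when the call began; what a row does not reach only later rows make up. The controller multiplies each number of a shift by 0.1 m and each number of a turn by 0.5 rad. A row lasts 1/10 s, in which the tool goes at most 50 mm and 8.59 degrees, less where a joint would pass 70% of its speed; a pose out of reach is approached as far as the arm can. A call with a number of a shift or a turn outside -1 to 1 is refused whole. A call with a gripper value outside its range is refused whole. "jaw" is the closure, from 0 (fully open) to 1 (shut), set as the call begins (left out, the last holds). The fingers move at their own pace and stop on an object; the grip force is fixed at half the most. Time passes only in rows, so rows that repeat a pose let the fingers close, or fill a call up. It gives the time, the measured TCP pose, the force and the opening at its end, in the units of the state.
- manip.get_obs(): the state, without advancing time (a new reading comes with each control period).
- manip.grab_frame(name): name is "scene" or "top" or "wrist"; returns (picture, depth): 384x512x3 uint8, blue, green, red; 384x512 float32, mm along the optical axis (not along the pixel's ray), 0 where there is no reading.
- manip.camera_model(name): a dict with "fx", "fy", "cx", "cy" (pixels), "pose" (4x4, takes a point from camera to world coordinates). Camera axes: x right, y up, looking along -z (the intrinsics and any distortion apply to the point x, -y, -z); pixel columns grow to the right and rows downward; lengths in mm; the calibration is good to about 2 mm. The wrist camera is an equidistant fisheye: a pixel r from the principal point sees the ray r / f radians off the axis. A picture is of the moment at which its call begins: read the wrist's pose just before it. camera_model takes no time and is no camera call; for the wrist camera it gives the pose at the moment of the call.
- manip.close_job(): hands the job in, once; it reports no verdict.
Trained networks look in the newest picture that a camera, given by its name, has taken for a name from the list of things; names that differ only in an ending like _2 or _b are one class to them, and where a whole thing is asked for, a point or a joint stands for the part that bears it (a point fixed in the world has none). Each returns a list of dicts, best first, with "confidence" (0 to 1); they miss things now and then, are a little off and sometimes report something else, mostly with a low value. They report only what shows in the picture. A call takes as long as a camera call.
- manip.recognise(label, camera): "xy" ([column, row] in pixels, amid what is visible of it).
The state is a dict: "clock": time; "qpos": joint angles; "joint_velocities": joint speeds; "effort": joint torques, N m; "ee_pos": TCP position; "ee_rot": TCP orientation; "wrist_force": force on the tool from outside, world axes, zero at the start; "ft_torque": the same for the moment, N m; "finger_gap": opening from 0.0 (shut) to 1.0 (fully open).
Only numpy, scipy, OpenCV 4.12 (cv2) and the standard library are available. Lean on these libraries where they do the work, as an engineer would, in place of code of your own. Each camera call takes 0.05 s, during which the arm holds its last target.

TASK

Set up the recipe stand on the pass: push its folded red prop leg up and back until it is firmly home against the stop rail, pressing its crossbar there for a moment with about 6 N and never with more than 15 N, or the clamped rail slips. Then take the tall blue recipe board out of the wooden rack and set it gently on the stand, square and centred, its foot just behind the front lip and its back leaning on the prop leg, and let go. Leave everything else on the counter where it is.

Things in the scene. Friction and masses are not known exactly. Their poses are not given: they have to be found in the camera images.
- stand: aluminium recipe stand, fixed to the counter; origin under the centre of its base plate, x to its rear, y to its left, z up. Base plate 190 (x) by 210 (y), top at z 12. Front lip: a bar 90 long (y), centred on y 0, rear face at x +5, top at z 28; the board's foot stands on the base plate right behind it. Prop leg hinge at x +35, z 22
- prop_leg (a joint): angle in rad of the red prop leg, a U of 8 mm rod: 0 folded flat forward over the base plate, grows as it swings up and back, pi/2 upright; stop met somewhere from 1.70 to 1.93, to be found by feel. The hinge rubs (about 0.7 N at the crossbar), so the leg stays where left. Push on the crossbar at the stop: about 6 N, never over 15 N
- leg_hinge (a point): middle of the leg's hinge axis (along the stand's y). Behind it is the stop rail, not measured: a dark level rod, 8 diameter, 190 long, axis 60 above the hinge, on two posts at y +-90 clamped in slots, so that its axis is 16 to 31 behind the hinge. It is rigid: force rises within a millimetre; it feels about 1.8 times the push at the crossbar
- leg_bar (a point): centre of the prop leg's crossbar: rod of 8 diameter, 120 long along the stand's y, 115 from the hinge; the two uprights at its ends leave 112 clear between them; the leg is to be pushed at the front (-x side) of this bar
- board_center (a point): centre of the blue recipe board with a paper card on both faces, 10 thick (its x), 150 wide (its y), 200 tall (its z), 0.18 to 0.35 kg, edges square; either face may look forward. It stands upright in the rack's front slot, its foot 10 above the counter, its top edge 210 above the counter
- rack: wooden rack, fixed to the counter; origin under its centre, x to its rear. Floor 150 (x) by 190 (y), 10 thick. Two slots along y, at x -35 (recipe board) and x +45 (chopping board), each 14 wide between walls 7 thick and 160 long, whose tops are at z 50
- chopping_board: white chopping board 10 thick, 140 wide, 90 tall, standing in the rack's rear slot, top edge 100 above the counter; origin under its centre; leave it
- steel_pan: open steel pan 176 by 108 by 65 high; origin under its centre; leave it
- spoon: steel spoon 170 long lying on the counter; origin under its middle; leave it
- tumbler: drinking glass 72 diameter, 110 high; origin under its centre; leave it
- sauce_bottle: red sauce bottle 56 diameter, 170 high; origin under its centre; leave it
- salt_bowl: white bowl 90 diameter, 45 high; origin under its centre; leave it
- plate_stack: stack of wooden plates 170 diameter, 104 high; origin under its centre; leave it
- spice_jar: amber jar 60 diameter, 90 high; origin under its centre; leave it

How it is judged:
By the outcome, as a careful person would: the job done as asked, in the order asked, and still so for the second after the job is handed in, with the robot touching nothing.
It also fails if it takes over 72 s, if anything falls off the work surface, if the arm or the gripper's body presses on something with over 40 N, if the wrist force passes 120 N, or if a joint passes its speed limit or range.

## Working session

There is one attempt and no reset: what is moved stays moved. The work goes in short steps, Python scripts to look and compute and a tool call to move; the robot and the scene stay as the last step left them, time stands still between calls to the robot, and variables do not carry over. Pictures are saved under pics/ and viewed, and the job is handed in when it is done.

Besides the shell and the picture viewer there is one more tool, called after "Emit:" as name(argument=value, ...) on one line, values as JSON. jog_arm: Moves the arm, as the interface text tells. Its arguments: {"type":"object","properties":{"offset":{"type":"array"},"turn":{"type":"array"},"jaw":{"type":"number"}},"required":["offset","turn"]}

```bash
ls; mkdir -p pics
cat > h.py <<'E'
from bench import manip
import numpy as np, cv2
def px2w(m,u,v,d):
    # pinhole
    p=np.array([(u-m['cx'])/m['fx']*d,-(v-m['cy'])/m['fy']*d,-d,1.0])
    return (np.array(m['pose'])@p)[:3]
def cloud(m,D):
    v,u=np.mgrid[0:D.shape[0],0:D.shape[1]]
    P=np.stack([(u-m['cx'])/m['fx']*D,-(v-m['cy'])/m['fy']*D,-D,np.ones_like(D)],-1)
    return (P@np.array(m['pose']).T)[...,:3]
E
python3 - <<'E'
from h import *
print(manip.get_obs())
for n in ("scene","top"):
    a,d=manip.grab_frame(n); m=manip.camera_model(n); print(n,m)
    cv2.imwrite(f"pics/{n}0.png",a); np.savez(f"{n}0.npz",a=a,d=d,pose=m['pose'])
    for l in ("stand","leg_bar","leg_hinge","board_center","rack","chopping_board"):
        print(l,manip.recognise(l,n)[:2])
E
```

```text
pics
{'clock': 0.0, 'qpos': array([-1.29960334e+00,  4.80829481e-01,  1.59685727e+00,  1.12760035e-05,
        1.06507842e+00, -4.65993950e-02]), 'joint_velocities': array([-9.84241163e-05,  1.15954780e-03, -1.40266985e-03,  7.56766358e-04,
        6.13752360e-04,  8.13783705e-05]), 'effort': array([-3.02620996e-03, -9.50623727e+01, -4.30172253e+01, -2.90858534e-04,
        1.23124360e-02,  6.36121990e-05]), 'ee_pos': array([ 203.02345666, -617.06384388,  230.68009901]), 'ee_rot': array([-5.83116027e-04,  9.87402801e-01,  1.58225674e-01, -6.07967862e-05]), 'wrist_force': array([-0.36912426,  0.11526657,  0.06937153]), 'ft_torque': array([-0.05132986, -0.01913106,  0.03782288]), 'finger_gap': 1.003665293902832}
scene {'fx': 364.5594283249633, 'fy': 364.5594283249633, 'cx': 260.0445965048538, 'cy': 185.2425349976752, 'pose': array([[ 5.98548239e-01, -5.79193027e-01,  5.53421578e-01,
         1.20570371e+03],
       [ 8.00951955e-01,  4.20009538e-01, -4.26694216e-01,
        -4.73353654e+02],
       [ 1.46959733e-02,  6.98661166e-01,  7.15301757e-01,
         9.28249125e+02],
       [ 0
[... 705 characters left out ...]
0488e-01,  1.59583717e-02, -2.76422582e-02,
         1.40934451e+01],
       [-2.63679993e-02,  7.51842542e-02,  9.96820975e-01,
         1.15059215e+03],
       [ 0.00000000e+00,  0.00000000e+00,  0.00000000e+00,
         1.00000000e+00]])}
stand []
leg_bar [{'xy': [188.0, 209.3], 'confidence': 0.61}, {'xy': [346.7, 188.3], 'confidence': 0.55}]
leg_hinge [{'xy': [188.2, 212.6], 'confidence': 0.7}, {'xy': [344.1, 187.9], 'confidence': 0.3}]
board_center [{'xy': [247.4, 128.2], 'confidence': 0.73}, {'xy': [355.1, 213.8], 'confidence': 0.52}]
rack [{'xy': [333.6, 204.2], 'confidence': 0.79}]
chopping_board [{'xy': [343.2, 187.8], 'confidence': 0.82}, {'xy': [188.0, 209.5], 'confidence': 0.43}]
```

View pics/scene0.png

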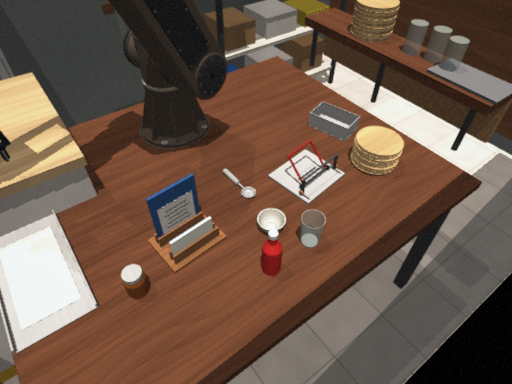

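View pics/top0.png

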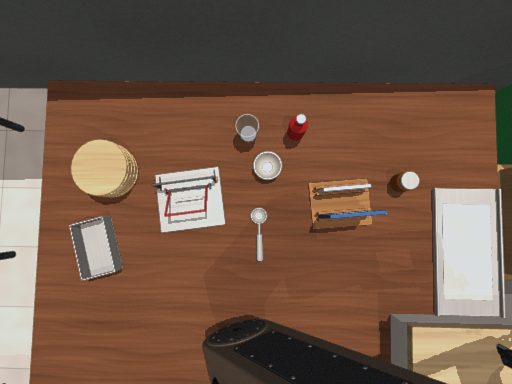

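Run:
```python
import cv2
a=cv2.imread('pics/top0.png')
c=a[150:270,120:400]; cv2.imwrite('pics/top0z.png',cv2.resize(c,None,fx=2.85,fy=2.85,interpolation=cv2.INTER_CUBIC))
a=cv2.imread('pics/scene0.png')
c=a[110:290,120:390]; cv2.imwrite('pics/scene0z.png',cv2.resize(c,None,fx=2.9,fy=2.9,interpolation=cv2.INTER_CUBIC))
```

```text
(no output)
```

View pics/top0z.png

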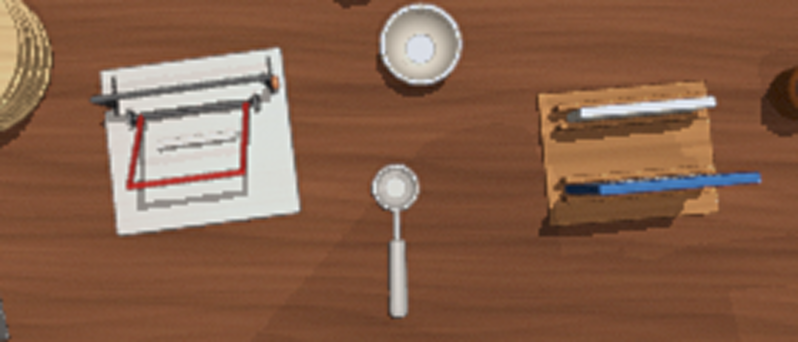

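View pics/scene0z.png

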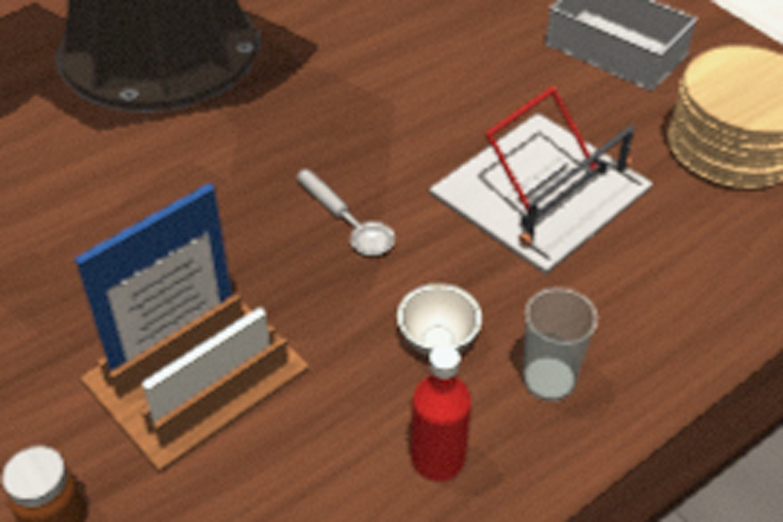

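The top view shows the stand plate around (190,200) and the rack around (341,204). Both rears face away from the robot. The leg is partly raised, with its red crossbar near (186,213). The board's blue edge is near (352,214). Next I'll measure these.

Run:
```python
from h import *
T=np.load('top0.npz');S=np.load('scene0.npz')
mt={'fx':351.81869668,'fy':351.81869668,'cx':251.4899898,'cy':188.5062164,'pose':T['pose']}
ms={'fx':364.55942832,'fy':364.55942832,'cx':260.0445965,'cy':185.242535,'pose':S['pose']}
np.set_printoptions(precision=1,suppress=True)
for nm,X,m in (('top',T,mt),('scene',S,ms)):
    a=X['a'];P=cloud(m,X['d']);h=cv2.cvtColor(a,cv2.COLOR_BGR2HSV).astype(int)
    near=lambda x0,x1,y0,y1,z0,z1:(P[...,0]>x0)&(P[...,0]<x1)&(P[...,1]>y0)&(P[...,1]<y1)&(P[...,2]>z0)&(P[...,2]<z1)&(X['d']>0)
    def rect(M,l):
        p=P[M]; 
        if len(p)<5: print(nm,l,'few');return
        print(nm,l,len(p),'zmed',np.median(p[:,2]),'z5-95',np.percentile(p[:,2],[2,98]),'rect',cv2.minAreaRect(p[:,:2].astype(np.float32)),'mean',p.mean(0))
    rect(near(350,650,50,350,5,19),'plate')
    rect(near(300,650,-420,-100,5,15),'rackfloor')
    blue=(h[...,0]>95)&(h[...,0]<125)&(h[...,1]>120)
    rect(near(300,650,-420,-100,60,230)&blue,'board')
    rect(near(300,650,-420,-100,195,230)&blue,'boardtop')
    red=((h[...,0]<8)|(h[...,0]>172))&(h[...,1]>120)
    M=near(300,650,50,350,15,200)&red
    rect(M,'leg'); 
    p=P[M]; print(p[p[:,2]>np.percentile(p[:,2],60)].mean(0))
    dk=near(300,650,50,350,60,120)&~red
    rect(dk,'rail?')
    rect(near(300,650,50,350,18,40),'low')
```

```text
top plate 3030 zmed 11.716276736483337 z5-95 [ 6.7 16.2] rect ((500.9747009277344, 208.82835388183594), (298.1600341796875, 280.40655517578125), 1.2370247840881348) mean [543.8 242.8  11.7]
top rackfloor 1824 zmed 9.287480574035044 z5-95 [ 5.4 13.6] rect ((478.4036865234375, -265.270263671875), (343.59112548828125, 311.1331787109375), 0.45507803559303284) mean [ 541.1 -237.4    9.4]
top board 211 zmed 209.01016958768798 z5-95 [ 90.2 212.6] rect ((511.0475158691406, -241.7137451171875), (8.695594787597656, 147.8125762939453), 5.558993816375732) mean [ 510.1 -232.3  200.2]
top boardtop 186 zmed 209.2664640193267 z5-95 [205.4 212.6] rect ((511.0828552246094, -242.07681274414062), (8.695594787597656, 147.08302307128906), 5.558993816375732) mean [ 510.9 -240.8  209.2]
top leg 149 zmed 98.80876785601163 z5-95 [ 28.5 112.1] rect ((545.2037353515625, 245.90567016601562), (82.73169708251953, 126.53663635253906), 7.273435115814209) mean [530.8 245.6  84. ]
[507.5 237.3 109. ]
top rail? 255 zmed 85.84212846201171 z5-95 [ 67.2 109.6] rect ((556.022216796875, 246.79019165039062), (106.95219421386
[... 916 characters left out ...]
5, -247.1124725341797), (15.025415420532227, 145.79454040527344), 4.717209815979004) mean [ 513.  -249.5  205.7]
scene leg 157 zmed 91.85644266677946 z5-95 [ 34.  111.4] rect ((547.3704833984375, 229.0463409423828), (90.71731567382812, 162.55123901367188), 14.051722526550293) mean [528.6 243.2  85.2]
[507.7 236.3 108.3]
scene rail? 149 zmed 84.23256731482877 z5-95 [ 62.4 105.8] rect ((559.1526489257812, 244.51153564453125), (102.60940551757812, 193.17312622070312), 8.49994945526123) mean [595.2 240.5  83.1]
scene low 192 zmed 26.727516076083987 z5-95 [18.9 38. ] rect ((568.6256713867188, 246.07420349121094), (87.12173461914062, 198.02151489257812), 8.277580261230469) mean [578.8 250.   27.1]
```

```bash
python3 - <<'E'
from h import *
T=np.load('top0.npz');S=np.load('scene0.npz')
mt={'fx':351.81869668,'fy':351.81869668,'cx':251.4899898,'cy':188.5062164,'pose':T['pose']}
ms={'fx':364.55942832,'fy':364.55942832,'cx':260.0445965,'cy':185.242535,'pose':S['pose']}
np.set_printoptions(precision=1,suppress=True)
def onplane(m,uv,z):
    uv=np.asarray(uv,float);R=m['pose'][:3,:3];t=m['pose'][:3,3]
    d=np.stack([(uv[:,0]-m['cx'])/m['fx'],-(uv[:,1]-m['cy'])/m['fy'],-np.ones(len(uv))],1)@R.T
    return t+d*((z-t[2])/d[:,2])[:,None]
for nm,X,m in (('top',T,mt),('scene',S,ms)):
    a=X['a'];P=cloud(m,X['d']);h=cv2.cvtColor(a,cv2.COLOR_BGR2HSV).astype(int)
    near=lambda x0,x1,y0,y1,z0,z1:(P[...,0]>x0)&(P[...,0]<x1)&(P[...,1]>y0)&(P[...,1]<y1)&(P[...,2]>z0)&(P[...,2]<z1)&(X['d']>0)
    M=near(400,690,90,390,3,20)&(h[...,1]<60)&(h[...,2]>120)
    M=(M*255).astype(np.uint8); M=cv2.morphologyEx(M,cv2.MORPH_CLOSE,np.ones((3,3)))
    c=max(cv2.findContours(M,cv2.RETR_EXTERNAL,cv2.CHAIN_APPROX_NONE)[0],key=cv2.contourArea)
    q=onplane(m,c[:,0],12); print(nm,'plate',cv2.minAreaRect(q[:,:2].astype(np.float32)))
    red=((h[...,0]<8)|(h[...,0]>172))&(h[...,1]>120)
    M=near(540,700,100,360,72,96)&~red; p=P[M]; 
    if len(p)>5: print('rail',len(p),cv2.minAreaRect(p[:,:2].astype(np.float32)),p.mean(0))
    M=near(450,700,100,360,100,125)&red; p=P[M]; print('bar',len(p),cv2.minAreaRect(p[:,:2].astype(np.float32)),p.mean(0))
    M=near(450,540,100,360,18,40)&~red; p=P[M]; print('lip',len(p),p.mean(0))
    # rack floor
    M=((h[...,0]>5)&(h[...,0]<25)&(h[...,1]>90)&(h[...,2]>110)&near(400,660,-380,-120,4,16)).astype(np.uint8)*255
    M=cv2.morphologyEx(M,cv2.MORPH_OPEN,np.ones((2,2)))
    q=onplane(m,np.argwhere(M)[:,::-1],10); print('rack',cv2.minAreaRect(q[:,:2].astype(np.float32)))
    M=near(400,660,-380,-120,40,60)
    p=P[M];print('walls',cv2.minAreaRect(p[:,:2].astype(np.float32)))
    for l,z in (('x',0),):pass
E
python3 - <<'E'
import cv2
a=cv2.imread('pics/top0.png')
c=a[160:240,145:235]; cv2.imwrite('pics/top0y.png',cv2.resize(c,None,fx=7,fy=7,interpolation=cv2.INTER_CUBIC))
E
```

```text
top plate ((551.051025390625, 246.33477783203125), (189.4709014892578, 210.5611572265625), 8.374799728393555)
rail 173 ((603.7493896484375, 255.3669891357422), (179.8724365234375, 81.70927429199219), 74.68793487548828) [602.5 254.9  84.7]
bar 72 ((508.70220947265625, 239.946533203125), (8.285445213317871, 120.67642974853516), 8.108978271484375) [507.3 240.7 108.5]
lip 4 [513.2 241.1  19.3]
rack ((542.6810302734375, -243.02017211914062), (149.2965545654297, 189.038330078125), 5.814996719360352)
walls ((550.6790161132812, -239.13497924804688), (107.66181182861328, 160.09693908691406), 5.759183406829834)
scene plate ((549.20458984375, 244.18772888183594), (191.5954132080078, 212.08834838867188), 8.275677680969238)
rail 123 ((604.65576171875, 252.62066650390625), (177.83956909179688, 86.47479248046875), 73.91822814941406) [602.  245.8  83.7]
bar 67 ((509.628662109375, 238.4066619873047), (15.18298053741455, 124.6024169921875), 7.910186767578125) [508.3 234.7 107.9]
lip 1 [515.  312.3  18.9]
rack ((550.6173706054688, -242.39332580566406), (147.4347686767578, 189.7451934814453), 4.736100196838379)
walls ((552.7297973632812, -241.47811889648438), (110.55561065673828, 161.292724609375), 3.49186372756958)
```

View pics/top0y.png

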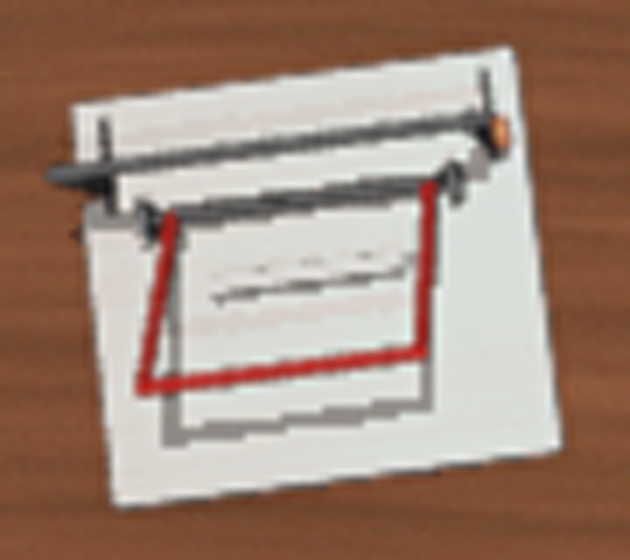

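Measured stand: centre about (550, 245.5), yaw 8.3°. The hinge comes out near (585, 250.6, 22). The crossbar is near (508.7, 240, 105), so the leg is at about 0.82 rad. The rail is about 17 mm behind the hinge. The board's top is centred near (511, -243) with yaw about 5.5°. I'll travel with the jaws shut.

Emit:
jog_arm(offset=[[0.12,0.12,0.08],[0.25,0.25,0.16],[0.38,0.38,0.25],[0.5,0.5,0.35],[0.63,0.63,0.42],[0.75,0.75,0.5],[0.88,0.88,0.58],[1,1,0.65]], turn=[[0,0,-0.04],[0,0,-0.09],[0,0,-0.13],[0,0,-0.17],[0,0,-0.22],[0,0,-0.26],[0,0,-0.3],[0,0,-0.346]], jaw=1)

```text
clock: 1.5
ee_pos: [303.7, -516.9, 296.8]
ee_rot: [0.0, 0.997, 0.072, 0.0]
wrist_force: [-0.0, 0.3, 1.1]
finger_gap: -0.003
```

Emit:
jog_arm(offset=[[0.1,0.12,0],[0.2,0.25,0],[0.3,0.38,0],[0.4,0.5,0],[0.5,0.63,0],[0.6,0.75,0],[0.7,0.88,0],[0.8,1,0]], turn=[[0,0,0],[0,0,0],[0,0,0],[0,0,0],[0,0,0],[0,0,0],[0,0,0],[0,0,0]])

```text
clock: 2.3
ee_pos: [383.9, -416.3, 296.3]
ee_rot: [-0.0, 0.997, 0.072, 0.0]
wrist_force: [-0.6, 0.3, 0.6]
finger_gap: -0.002
```

Emit:
jog_arm(offset=[[0.1,0.12,0],[0.2,0.25,0],[0.3,0.38,0],[0.4,0.5,0],[0.5,0.63,0],[0.6,0.75,0],[0.65,0.88,0],[0.7,1,0]], turn=[[0,0,0],[0,0,0],[0,0,0],[0,0,0],[0,0,0],[0,0,0],[0,0,0],[0,0,0]])

```text
clock: 3.1
ee_pos: [453.5, -316.3, 296.2]
ee_rot: [-0.0, 0.997, 0.072, -0.0]
wrist_force: [0.2, 0.2, -0.2]
finger_gap: -0.003
```

Emit:
jog_arm(offset=[[0.04,0.12,0],[0.08,0.25,0],[0.12,0.38,0],[0.16,0.5,0],[0.2,0.63,0],[0.24,0.75,0],[0.27,0.88,0],[0.3,1,0]], turn=[[0,0,0],[0,0,0],[0,0,0],[0,0,0],[0,0,0],[0,0,0],[0,0,0],[0,0,0]])

```text
clock: 3.9
ee_pos: [483.4, -216.3, 296.3]
ee_rot: [-0.0, 0.997, 0.072, 0.0]
wrist_force: [-0.7, 0.1, -0.2]
finger_gap: -0.001
```

Run:
```python
from h import *
m=manip.camera_model('wrist');a,d=manip.grab_frame('wrist');print(m)
cv2.imwrite('pics/wrist1.png',a);np.savez('wrist1.npz',a=a,d=d,pose=m['pose'],k=[m['fx'],m['fy'],m['cx'],m['cy']])
```

```text
{'fx': 297.3186396354542, 'fy': 297.3186396354542, 'cx': 253.75251375613837, 'cy': 193.0975385392963, 'pose': array([[ 1.45036011e-01,  9.41179544e-01,  3.05197677e-01,
         5.62256726e+02],
       [-9.89425999e-01,  1.38233401e-01,  4.39058106e-02,
        -2.04599711e+02],
       [-8.65261944e-04, -3.08338440e-01,  9.51276331e-01,
         4.38233710e+02],
       [ 0.00000000e+00,  0.00000000e+00,  0.00000000e+00,
         1.00000000e+00]])}
```

View pics/wrist1.png

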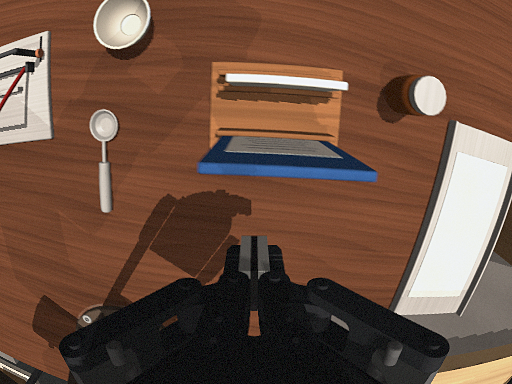

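Emit:
jog_arm(offset=[[0.01,0.12,0],[0.02,0.25,0],[0.03,0.38,0],[0.05,0.5,0],[0.06,0.63,0],[0.08,0.75,0],[0.09,0.88,0],[0.1,1,0]], turn=[[0,0,0],[0,0,0],[0,0,0],[0,0,0],[0,0,0],[0,0,0],[0,0,0],[0,0,0]])

```text
clock: 4.75
ee_pos: [493.2, -116.3, 296.3]
ee_rot: [-0.0, 0.997, 0.072, -0.0]
wrist_force: [0.2, -0.1, -0.3]
finger_gap: 0.0
```

Emit:
jog_arm(offset=[[0,0.12,0],[0,0.25,0],[0,0.38,0],[0,0.5,0],[0,0.63,0],[0,0.75,0],[0,0.88,0],[0,1,0]], turn=[[0,0,0],[0,0,0],[0,0,0],[0,0,0],[0,0,0],[0,0,0],[0,0,0],[0,0,0]])

```text
clock: 5.55
ee_pos: [493.1, -16.4, 296.3]
ee_rot: [-0.0, 0.997, 0.072, 0.0]
wrist_force: [-0.4, -0.1, 0.2]
finger_gap: 0.001
```

Emit:
jog_arm(offset=[[-0.01,0.12,-0.1],[-0.02,0.25,-0.2],[-0.03,0.38,-0.3],[-0.04,0.5,-0.4],[-0.05,0.63,-0.5],[-0.06,0.75,-0.6],[-0.07,0.88,-0.6],[-0.08,1,-0.6]], turn=[[0,0,0],[0,0,0],[0,0,0],[0,0,0],[0,0,0],[0,0,0],[0,0,0],[0,0,0]])

```text
clock: 6.35
ee_pos: [485.0, 83.7, 236.1]
ee_rot: [0.0, 0.997, 0.072, -0.0]
wrist_force: [-0.1, 0.8, -0.3]
finger_gap: -0.001
```

Emit:
jog_arm(offset=[[-0.02,0.12,0],[-0.04,0.25,0],[-0.06,0.38,0],[-0.07,0.5,0],[-0.08,0.63,0],[-0.1,0.75,0],[-0.12,0.88,0],[-0.14,1,0]], turn=[[0,0,0],[0,0,0],[0,0,0],[0,0,0],[0,0,0],[0,0,0],[0,0,0],[0,0,0]])

```text
clock: 7.15
ee_pos: [470.9, 183.7, 236.3]
ee_rot: [0.0, 0.997, 0.072, -0.0]
wrist_force: [0.9, -0.7, -0.5]
finger_gap: -0.003
```

Run:
```python
from h import *
o=manip.get_obs();print(o['clock'],o['ee_pos'],o['ee_rot'],o['qpos'],o['wrist_force'])
m=manip.camera_model('wrist');a,d=manip.grab_frame('wrist');
cv2.imwrite('pics/wrist2.png',a);np.savez('wrist2.npz',a=a,d=d,pose=m['pose'],k=[m['fx'],m['fy'],m['cx'],m['cy']])
```

```text
7.15 [470.91669017 183.65092259 236.26743415] [ 5.64277268e-06  9.97377909e-01  7.23692303e-02 -2.93660912e-05] [3.11860438e-01 2.73046335e-01 1.91619927e+00 3.63830871e-06
 9.52406782e-01 1.73778956e+00] [ 0.91685288 -0.71817281 -0.49782005]
```

View pics/wrist2.png

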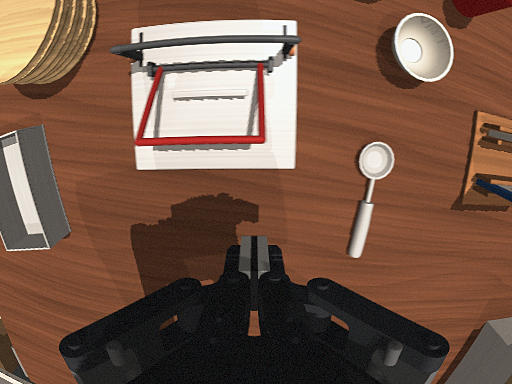

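The wrist picture shows the stand clearly: plate corners near (132,22), (298,20), (296,167) and (137,169), crossbar along row 141 and rail along row 45. I'll measure from it, and the board in the earlier wrist picture.

```bash
cat >> h.py <<'E'
def fe_dirs(k,uv):
    fx,fy,cx,cy=k;uv=np.asarray(uv,float)
    x=(uv[...,0]-cx)/fx;y=(uv[...,1]-cy)/fy;th=np.hypot(x,y)+1e-9
    s=np.tan(th)/th
    return np.stack([x*s,-y*s,-np.ones_like(x)],-1)
def fe_cloud(W):
    D=W['d'];v,u=np.mgrid[0:D.shape[0],0:D.shape[1]]
    p=fe_dirs(W['k'],np.stack([u,v],-1))*D[...,None]
    return p@W['pose'][:3,:3].T+W['pose'][:3,3]
def fe_plane(W,uv,z):
    d=fe_dirs(W['k'],uv)@W['pose'][:3,:3].T;t=W['pose'][:3,3]
    return t+d*((z-t[2])/d[...,2])[...,None]
def fe_proj(W,p):
    c=(np.asarray(p,float)-W['pose'][:3,3])@W['pose'][:3,:3]
    x,y,z=c[...,0],-c[...,1],-c[...,2];r=np.hypot(x,y)+1e-9;th=np.arctan2(r,z)
    return np.stack([W['k'][0]*th*x/r+W['k'][2],W['k'][1]*th*y/r+W['k'][3]],-1)
E
python3 - <<'E'
from h import *
np.set_printoptions(precision=1,suppress=True)
W=np.load('wrist2.npz');P=fe_cloud(W);h=cv2.cvtColor(W['a'],cv2.COLOR_BGR2HSV).astype(int)
near=lambda x0,x1,y0,y1,z0,z1:(P[...,0]>x0)&(P[...,0]<x1)&(P[...,1]>y0)&(P[...,1]<y1)&(P[...,2]>z0)&(P[...,2]<z1)
M=near(420,690,90,390,4,20)&(h[...,1]<60)&(h[...,2]>120)
M=cv2.morphologyEx((M*255).astype(np.uint8),cv2.MORPH_CLOSE,np.ones((5,5)))
c=max(cv2.findContours(M,cv2.RETR_EXTERNAL,cv2.CHAIN_APPROX_NONE)[0],key=cv2.contourArea)
q=fe_plane(W,c[:,0],12);R=cv2.minAreaRect(q[:,:2].astype(np.float32));print('plate',R, 'zmed',np.median(P[M>0][:,2]))
O=np.array(R[0]);ya=np.deg2rad(8.3);ex=np.array([np.cos(ya),np.sin(ya)]);ey=np.array([-ex[1],ex[0]])
loc=lambda p:np.c_[(p[:,:2]-O)@ex,(p[:,:2]-O)@ey,p[:,2]]
red=((h[...,0]<8)|(h[...,0]>172))&(h[...,1]>120)
p=loc(P[near(450,700,100,360,90,130)&red]);p=p[p[:,2]>np.percentile(p[:,2],50)]
print('bar loc',len(p),p.mean(0),p.min(0),p.max(0))
p=P[near(450,700,100,360,90,130)&red];s=loc(p);p=p[s[:,0]<-20];print(cv2.minAreaRect(p[:,:2].astype(np.float32)))
p=loc(P[near(560,700,100,360,72,96)&~red]);p=p[abs(p[:,1])<75];print('rail loc',len(p),p.mean(0),p.min(0),p.max(0), np.polyfit(p[:,1],p[:,0],1))
p=loc(P[near(450,560,100,360,20,40)&~red]);print('lip loc',len(p),p.mean(0),p.min(0),p.max(0))
W=np.load('wrist1.npz');P=fe_cloud(W);h=cv2.cvtColor(W['a'],cv2.COLOR_BGR2HSV).astype(int)
blue=(h[...,0]>95)&(h[...,0]<125)&(h[...,1]>120)
p=P[near(450,600,-360,-120,203,220)&blue];print('board top',len(p),p.mean(0),cv2.minAreaRect(p[:,:2].astype(np.float32)))
M=blue&near(450,600,-360,-120,203,220)
c=max(cv2.findContours((M*255).astype(np.uint8),cv2.RETR_EXTERNAL,cv2.CHAIN_APPROX_NONE)[0],key=cv2.contourArea)
q=fe_plane(W,c[:,0],210);print('plane',cv2.minAreaRect(q[:,:2].astype(np.float32)))
M=near(430,700,-400,-80,5,15)&(h[...,0]>5)&(h[...,0]<25)&(h[...,2]>130)
q=fe_plane(W,np.argwhere(M)[:,::-1],10);print('rack',cv2.minAreaRect(q[:,:2].astype(np.float32)))
p=P[near(500,640,-360,-120,90,108)&(h[...,1]<60)];print('chop top',len(p),p.mean(0),cv2.minAreaRect(p[:,:2].astype(np.float32)))
E
```

```text
plate ((535.38623046875, 245.70928955078125), (157.24679565429688, 207.83787536621094), 8.316824913024902) zmed 11.393173974211663
bar loc 601 [-29.1  -1.2 108.3] [-32.7 -61.  107.5] [-25.5  61.9 110.3]
((508.94281005859375, 242.9612579345703), (12.892035484313965, 124.57794952392578), 8.313518524169922)
rail loc 1192 [68.8 -2.  84.4] [ 64.8 -75.   79.5] [73.6 74.9 87.3] [ 0.  68.8]
lip loc 515 [16.1  0.3 27.3] [ 11.9 -43.8  24.8] [20.4 44.4 29.3]
board top 2108 [ 511.2 -239.   208.8] ((510.97369384765625, -241.64002990722656), (9.575270652770996, 146.9093017578125), 5.866295337677002)
plane ((511.8585205078125, -241.33326721191406), (10.236883163452148, 145.73194885253906), 5.781916618347168)
rack ((557.4989624023438, -238.03448486328125), (124.70428466796875, 189.7353057861328), 5.947924613952637)
chop top 1305 [ 577.1 -238.1   99. ] ((555.3232421875, -238.788330078125), (80.75993347167969, 148.6865692138672), 5.72589635848999)
```

Emit:
jog_arm(offset=[[0.01,0.07,-0.12],[0.02,0.14,-0.25],[0.03,0.2,-0.38],[0.04,0.27,-0.5],[0.05,0.34,-0.63],[0.06,0.4,-0.75],[0.07,0.47,-0.88],[0.07,0.53,-1]], turn=[[0,0,0],[0,0,0],[0,0,0],[0,0,0],[0,0,0],[0,0,0],[0,0,0],[0,0,0]])

```text
clock: 8.0
ee_pos: [478.2, 236.2, 135.1]
ee_rot: [-0.0, 0.997, 0.072, -0.0]
wrist_force: [0.4, -0.0, 0.1]
finger_gap: 0.003
```

Emit:
jog_arm(offset=[[0,0,-0.1],[0,0,-0.2],[0,0,-0.3],[0,0,-0.4],[0,0,-0.48],[0,0,-0.52],[0,0,-0.54],[0,0,-0.56]], turn=[[0,0,0],[0,0,0],[0,0,0],[0,0,0],[0,0,0],[0,0,0],[0,0,0],[0,0,0]])

```text
clock: 8.8
ee_pos: [478.3, 235.6, 80.3]
ee_rot: [-0.0, 0.997, 0.072, 0.0]
wrist_force: [0.4, -0.0, 0.5]
finger_gap: 0.002
```

Run:
```python
from h import *
o=manip.get_obs();print(o['clock'],o['ee_pos'],o['wrist_force'])
a,d=manip.grab_frame('wrist');b,_=manip.grab_frame('scene')
cv2.imwrite('pics/w3.png',np.hstack([cv2.resize(a,(400,300)),cv2.resize(b[90:240,220:420],(400,300))]))
```

```text
8.8 [478.30862414 235.58454101  80.32491569] [ 0.40114181 -0.01160757  0.45492719]
```

View pics/w3.png

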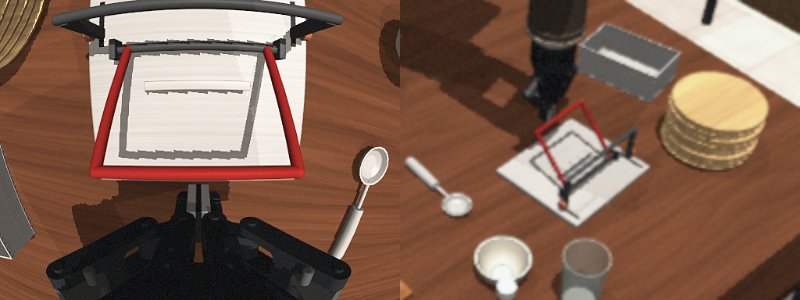

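Emit:
jog_arm(offset=[[0.07,0.01,0],[0.14,0.02,0.01],[0.21,0.03,0.05],[0.29,0.04,0.1],[0.37,0.05,0.15],[0.45,0.065,0.2],[0.52,0.075,0.24],[0.59,0.086,0.27]], turn=[[0,0,0],[0,0,0],[0,0,0],[0,0,0],[0,0,0],[0,0,0],[0,0,0],[0,0,0]])

```text
clock: 9.7
ee_pos: [538.0, 244.3, 107.8]
ee_rot: [-0.0, 0.997, 0.072, 0.0]
wrist_force: [-2.1, -1.3, -0.5]
finger_gap: -0.001
```

Emit:
jog_arm(offset=[[0.06,0.009,0.02],[0.12,0.017,0.03],[0.17,0.025,0.04],[0.22,0.032,0.05],[0.26,0.038,0.05],[0.3,0.043,0.05],[0.33,0.048,0.05],[0.35,0.051,0.05]], turn=[[0,0,0],[0,0,0],[0,0,0],[0,0,0],[0,0,0],[0,0,0],[0,0,0],[0,0,0]])

```text
clock: 10.5
ee_pos: [572.4, 249.3, 112.2]
ee_rot: [0.0, 0.997, 0.072, -0.0]
wrist_force: [-0.4, -0.9, 0.4]
finger_gap: 0.001
```

Run:
```python
from h import *
o=manip.get_obs();print(o['clock'],o['ee_pos'],o['wrist_force'])
m=manip.camera_model('wrist');a,d=manip.grab_frame('wrist');b,_=manip.grab_frame('scene')
np.savez('wrist4.npz',a=a,d=d,pose=m['pose'],k=[m['fx'],m['fy'],m['cx'],m['cy']])
cv2.imwrite('pics/w4.png',np.hstack([cv2.resize(a,(400,300)),cv2.resize(b[90:240,220:420],(400,300))]))
```

```text
10.5 [572.36548377 249.27928711 112.24737108] [-0.42115711 -0.87207452  0.42980008]
```

View pics/w4.png

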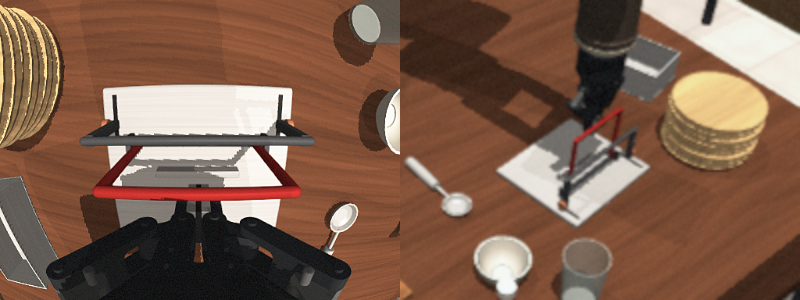

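Emit:
jog_arm(offset=[[0.02,0.003,0],[0.04,0.006,0],[0.055,0.008,0],[0.07,0.01,0],[0.08,0.012,0],[0.09,0.013,0],[0.095,0.014,0],[0.1,0.015,0]], turn=[[0,0,0],[0,0,0],[0,0,0],[0,0,0],[0,0,0],[0,0,0],[0,0,0],[0,0,0]])

```text
clock: 11.4
ee_pos: [582.1, 250.8, 112.3]
ee_rot: [-0.0, 0.997, 0.072, -0.0]
wrist_force: [-0.9, -0.1, -0.6]
finger_gap: 0.002
```

Emit:
jog_arm(offset=[[0.003,0,0],[0.006,0.001,0],[0.009,0.001,0],[0.012,0.002,0],[0.015,0.002,0],[0.018,0.003,0],[0.02,0.003,0],[0.02,0.003,0]], turn=[[0,0,0],[0,0,0],[0,0,0],[0,0,0],[0,0,0],[0,0,0],[0,0,0],[0,0,0]])

```text
clock: 12.2
ee_pos: [584.1, 251.1, 112.3]
ee_rot: [-0.0, 0.997, 0.072, 0.0]
wrist_force: [-0.1, 0.2, 0.2]
finger_gap: 0.0
```

Emit:
jog_arm(offset=[[0.001,0,0],[0.002,0,0],[0.003,0,0],[0.004,0.001,0],[0.005,0.001,0],[0.006,0.001,0],[0.006,0.001,0],[0.006,0.001,0]], turn=[[0,0,0],[0,0,0],[0,0,0],[0,0,0],[0,0,0],[0,0,0],[0,0,0],[0,0,0]])

```text
clock: 13.0
ee_pos: [584.7, 251.2, 112.3]
ee_rot: [-0.0, 0.997, 0.072, 0.0]
wrist_force: [-0.1, 0.2, 0.4]
finger_gap: 0.002
```

Run:
```python
from h import *
np.set_printoptions(precision=1,suppress=True)
m=manip.camera_model('wrist');a,d=manip.grab_frame('wrist')
W=dict(a=a,d=d,pose=np.array(m['pose']),k=[m['fx'],m['fy'],m['cx'],m['cy']])
P=fe_cloud(W);h=cv2.cvtColor(a,cv2.COLOR_BGR2HSV).astype(int)
O=np.array([551,247.7]);ya=np.deg2rad(8.3);ex=np.array([np.cos(ya),np.sin(ya)]);ey=np.array([-ex[1],ex[0]])
L=np.stack([(P[...,:2]-O)@ex,(P[...,:2]-O)@ey,P[...,2]],-1)
red=((h[...,0]<8)|(h[...,0]>172))&(h[...,1]>120)
def sh(M,n):
    p=L[M]; print(n,len(p),p.mean(0),p.min(0),p.max(0))
for s in (1,-1):
  y=s*L[...,1]
  sh(red&(L[...,2]>70)&(L[...,2]<90)&(abs(L[...,0]-45)<40)&(y>45)&(y<70),'upright')
sh(~red&(L[...,2]>74)&(L[...,2]<95)&(L[...,0]>40)&(L[...,0]<75)&(abs(L[...,1])<80),'rail')
sh(red&(L[...,2]>130)&(L[...,2]<145),'bar')
```

```text
upright 129 [44.4 57.4 80. ] [39.7 55.5 70.2] [47.5 61.1 89.6]
upright 123 [ 44.6 -57.5  80.2] [ 39.6 -61.1  70.1] [ 47.6 -55.7  90. ]
rail 3082 [54.3 -0.3 84.4] [ 40.1 -79.9  74.3] [57.9 79.9 94.4]
bar 4447 [ 51.1  -0.3 138.2] [ 41.6 -63.2 130. ] [ 54.4  63.2 141.3]
```

Emit:
jog_arm(offset=[[0.002,0,0],[0.003,0,0],[0.005,0.001,0],[0.007,0.001,0],[0.009,0.001,0],[0.01,0.001,0],[0.01,0.001,0],[0.01,0.001,0]], turn=[[0,0,0],[0,0,0],[0,0,0],[0,0,0],[0,0,0],[0,0,0],[0,0,0],[0,0,0]])

```text
clock: 13.85
ee_pos: [585.8, 251.3, 112.3]
ee_rot: [-0.0, 0.997, 0.072, 0.0]
wrist_force: [-0.0, 0.7, -1.0]
finger_gap: -0.001
```

Emit:
jog_arm(offset=[[0.001,0,0],[0.002,0,0],[0.003,0,0],[0.004,0.001,0],[0.005,0.001,0],[0.006,0.001,0],[0.006,0.001,0],[0.006,0.001,0]], turn=[[0,0,0],[0,0,0],[0,0,0],[0,0,0],[0,0,0],[0,0,0],[0,0,0],[0,0,0]])

```text
clock: 14.65
ee_pos: [586.3, 251.4, 112.3]
ee_rot: [-0.0, 0.997, 0.072, -0.0]
wrist_force: [-0.3, 0.0, -0.1]
finger_gap: -0.002
```

Emit:
jog_arm(offset=[[0.001,0,0],[0.002,0,0],[0.003,0,0],[0.004,0.001,0],[0.005,0.001,0],[0.006,0.001,0],[0.006,0.001,0],[0.006,0.001,0]], turn=[[0,0,0],[0,0,0],[0,0,0],[0,0,0],[0,0,0],[0,0,0],[0,0,0],[0,0,0]])

```text
clock: 15.45
ee_pos: [586.9, 251.5, 112.3]
ee_rot: [-0.0, 0.997, 0.072, 0.0]
wrist_force: [-1.1, -1.1, -0.9]
finger_gap: -0.001
```

Run:
```python
from h import *
for i in range(3):
    o=manip.get_obs();print(o['wrist_force'],o['ee_pos'])
    a,d=manip.grab_frame('wrist')
c=a[120:300,100:420];cv2.imwrite('pics/w5.png',cv2.resize(c,None,fx=2.5,fy=2.5))
```

```text
[-1.09488793 -1.09573465 -0.92422609] [586.9396783  251.46329966 112.30802189]
[ 0.01236994 -0.68716422 -0.36906801] [586.9424282  251.45033776 112.30337875]
[-1.00212612  0.42433383 -0.91605634] [586.93235191 251.44521002 112.30099384]
```

View pics/w5.png

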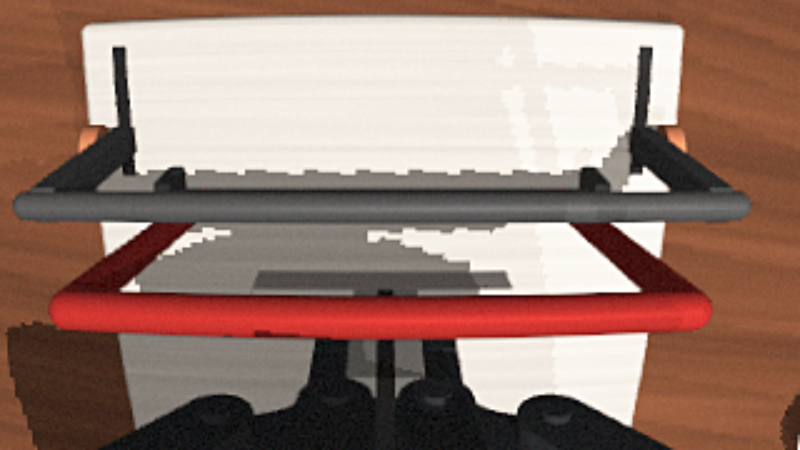

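Emit:
jog_arm(offset=[[0.001,0,0],[0.002,0,0],[0.003,0,0],[0.004,0.001,0],[0.005,0.001,0],[0.006,0.001,0],[0.006,0.001,0],[0.006,0.001,0]], turn=[[0,0,0],[0,0,0],[0,0,0],[0,0,0],[0,0,0],[0,0,0],[0,0,0],[0,0,0]])

```text
clock: 16.4
ee_pos: [587.6, 251.6, 112.3]
ee_rot: [-0.0, 0.997, 0.072, 0.0]
wrist_force: [-0.4, 0.6, -0.4]
finger_gap: -0.001
```

Run:
```python
from h import *
np.set_printoptions(precision=2,suppress=True)
m=manip.camera_model('wrist');a,d=manip.grab_frame('wrist')
W=dict(a=a,d=d,pose=np.array(m['pose']),k=[m['fx'],m['fy'],m['cx'],m['cy']])
P=fe_cloud(W);h=cv2.cvtColor(a,cv2.COLOR_BGR2HSV).astype(int)
O=np.array([551,247.7]);ya=np.deg2rad(8.3);ex=np.array([np.cos(ya),np.sin(ya)]);ey=np.array([-ex[1],ex[0]])
L=np.stack([(P[...,:2]-O)@ex,(P[...,:2]-O)@ey,P[...,2]],-1)
red=((h[...,0]<8)|(h[...,0]>172))&(h[...,1]>120)
c=W['pose'][:3,3]; cl=np.array([(c[:2]-O)@ex,c[2]])
def fit(M,r=4,n=''):
    # fit circle of radius 4 in xz by least squares
    p=L[M][:,[0,2]]
    from scipy.optimize import least_squares
    f=lambda q:np.hypot(p[:,0]-q[0],p[:,1]-q[1])-r
    s=least_squares(f,[p[:,0].mean(),p[:,1].mean()-3],loss='soft_l1');print(n,len(p),s.x,np.abs(s.fun).mean());return s.x
b=fit(red&(L[...,2]>120)&(abs(L[...,1])<50)&(L[...,0]>20),n='bar')
r=fit(~red&(L[...,2]>76)&(L[...,2]<92)&(L[...,0]>44)&(L[...,0]<66)&(abs(L[...,1])<75)&(h[...,2]<130),n='rail')
for hx in (33,34,35,36):
    H=np.array([hx,22.]);u=(b-H)/np.linalg.norm(b-H);v=r-H
    print(hx,np.linalg.norm(b-H),'perp gap at rail',(v[0]*u[1]-v[1]*u[0])-8)
```

```text
bar 3687 [ 52.43 135.05] 1.9200037122369535
rail 2892 [53.67 81.41] 0.43626269980861515
33 114.71052024037942 perp gap at rail 2.311518441781171
34 114.54540095330243 perp gap at rail 1.858059897871236
35 114.38878574968412 perp gap at rail 1.4025930537919944
36 114.24070960485784 perp gap at rail 0.9452086261951411
```

Emit:
jog_arm(offset=[[0.001,0,0],[0.002,0,0],[0.003,0,0],[0.004,0.001,0],[0.005,0.001,0],[0.006,0.001,0],[0.006,0.001,0],[0.006,0.001,0]], turn=[[0,0,0],[0,0,0],[0,0,0],[0,0,0],[0,0,0],[0,0,0],[0,0,0],[0,0,0]])

```text
clock: 17.25
ee_pos: [588.1, 251.7, 112.3]
ee_rot: [-0.0, 0.997, 0.072, 0.0]
wrist_force: [-1.0, 0.3, -0.2]
finger_gap: -0.002
```

Emit:
jog_arm(offset=[[0.001,0,0],[0.002,0,0],[0.003,0,0],[0.004,0.001,0],[0.005,0.001,0],[0.006,0.001,0],[0.006,0.001,0],[0.006,0.001,0]], turn=[[0,0,0],[0,0,0],[0,0,0],[0,0,0],[0,0,0],[0,0,0],[0,0,0],[0,0,0]])

```text
clock: 18.05
ee_pos: [588.7, 251.8, 112.3]
ee_rot: [-0.0, 0.997, 0.072, 0.0]
wrist_force: [-1.1, 0.0, -0.4]
finger_gap: 0.002
```

Emit:
jog_arm(offset=[[0.001,0,0],[0.002,0,0],[0.003,0,0],[0.004,0.001,0],[0.005,0.001,0],[0.006,0.001,0],[0.006,0.001,0],[0.006,0.001,0]], turn=[[0,0,0],[0,0,0],[0,0,0],[0,0,0],[0,0,0],[0,0,0],[0,0,0],[0,0,0]])

```text
clock: 18.85
ee_pos: [589.4, 251.9, 112.3]
ee_rot: [-0.0, 0.997, 0.072, 0.0]
wrist_force: [-1.4, -0.5, -0.5]
finger_gap: 0.003
```

Emit:
jog_arm(offset=[[0.001,0,0],[0.002,0,0],[0.003,0,0],[0.004,0.001,0],[0.005,0.001,0],[0.006,0.001,0],[0.006,0.001,0],[0.006,0.001,0]], turn=[[0,0,0],[0,0,0],[0,0,0],[0,0,0],[0,0,0],[0,0,0],[0,0,0],[0,0,0]])

```text
clock: 19.65
ee_pos: [589.9, 251.9, 112.3]
ee_rot: [-0.0, 0.997, 0.072, 0.0]
wrist_force: [-0.0, -0.7, -0.1]
finger_gap: 0.001
```

Emit:
jog_arm(offset=[[0.001,0,0],[0.002,0,0],[0.003,0,0],[0.004,0.001,0],[0.005,0.001,0],[0.006,0.001,0],[0.006,0.001,0],[0.006,0.001,0]], turn=[[0,0,0],[0,0,0],[0,0,0],[0,0,0],[0,0,0],[0,0,0],[0,0,0],[0,0,0]])

```text
clock: 20.45
ee_pos: [590.5, 252.1, 112.3]
ee_rot: [-0.0, 0.997, 0.072, 0.0]
wrist_force: [-0.5, -0.2, -0.4]
finger_gap: -0.001
```

Emit:
jog_arm(offset=[[0.001,0,0],[0.002,0,0],[0.003,0,0],[0.004,0.001,0],[0.005,0.001,0],[0.005,0.001,0],[0.005,0.001,0],[0.005,0.001,0]], turn=[[0,0,0],[0,0,0],[0,0,0],[0,0,0],[0,0,0],[0,0,0],[0,0,0],[0,0,0]])

```text
clock: 21.25
ee_pos: [590.9, 252.1, 112.2]
ee_rot: [0.0, 0.997, 0.072, -0.0]
wrist_force: [-2.8, 0.0, -1.8]
finger_gap: 0.005
```

Emit:
jog_arm(offset=[[0.001,0,0],[0.001,0,0],[0.002,0,0],[0.002,0,0],[0.002,0,0],[0.002,0,0],[0.002,0,0],[0.002,0,0]], turn=[[0,0,0],[0,0,0],[0,0,0],[0,0,0],[0,0,0],[0,0,0],[0,0,0],[0,0,0]])

```text
clock: 22.05
ee_pos: [591.1, 252.2, 112.2]
ee_rot: [0.0, 0.997, 0.072, -0.0]
wrist_force: [-3.9, -0.4, -1.9]
finger_gap: -0.004
```

Run:
```python
from h import *
for i in range(3):
    o=manip.get_obs();print(o['wrist_force'],o['ee_pos'])
    if i<2: a,d=manip.grab_frame('wrist')
```

```text
[-3.90971116 -0.38377992 -1.9270396 ] [591.11462059 252.16077984 112.23261942]
[-3.60163317 -0.67745772 -1.38521531] [591.13130661 252.13198499 112.24432396]
[-4.20551989 -1.70596877 -1.79318977] [591.11597943 252.14678441 112.24693431]
```

Emit:
jog_arm(offset=[[0.001,0,0],[0.002,0,0],[0.003,0,0],[0.003,0,0],[0.003,0,0],[0.003,0,0],[0.003,0,0],[0.003,0,0]], turn=[[0,0,0],[0,0,0],[0,0,0],[0,0,0],[0,0,0],[0,0,0],[0,0,0],[0,0,0]])

```text
clock: 22.95
ee_pos: [591.3, 252.2, 112.2]
ee_rot: [0.0, 0.997, 0.072, -0.0]
wrist_force: [-4.8, -0.8, -1.1]
finger_gap: -0.003
```

Run:
```python
from h import *
for i in range(4):
    o=manip.get_obs();print(o['wrist_force'],o['ee_pos'])
    if i<3: a,d=manip.grab_frame('wrist')
```

```text
[-4.83992271 -0.78397682 -1.13918358] [591.31792854 252.15328851 112.22461309]
[-4.6929931  -0.4275261  -2.66129521] [591.30861986 252.13236636 112.21184774]
[-5.13361365 -0.20186499 -1.37063498] [591.3036506  252.13863981 112.21499629]
[-5.78191042 -0.43466683 -1.88580382] [591.32787117 252.12804199 112.20561071]
```

Emit:
jog_arm(offset=[[0.001,0,0],[0.002,0,0],[0.002,0,0],[0.002,0,0],[0.002,0,0],[0.002,0,0],[0.002,0,0],[0.002,0,0]], turn=[[0,0,0],[0,0,0],[0,0,0],[0,0,0],[0,0,0],[0,0,0],[0,0,0],[0,0,0]])

```text
clock: 23.9
ee_pos: [591.4, 252.1, 112.2]
ee_rot: [0.0, 0.997, 0.072, -0.0]
wrist_force: [-6.0, -1.1, -1.0]
finger_gap: -0.004
```

Run:
```python
from h import *
for i in range(3):
    o=manip.get_obs();print(o['wrist_force'],o['ee_pos'])
    if i<2: a,d=manip.grab_frame('wrist')
```

```text
[-5.98190417 -1.07096485 -1.03954231] [591.38439985 252.12076591 112.20775431]
[-4.75077608 -0.85772105 -1.64849476] [591.43056624 252.14548961 112.22311113]
[-5.76603596 -0.15795773 -1.14303747] [591.37735138 252.12703991 112.22150229]
```

Emit:
jog_arm(offset=[[-0.05,-0.007,0],[-0.15,-0.022,0],[-0.28,-0.041,0.02],[-0.4,-0.058,0.1],[-0.5,-0.073,0.25],[-0.6,-0.088,0.42],[-0.7,-0.1,0.62],[-0.8,-0.2,0.8]], turn=[[0,0,0],[0,0,0],[0,0,0],[0,0,0],[0,0,0],[0,0,0],[0,0,0.05],[0,0,0.1]])

```text
clock: 24.8
ee_pos: [510.7, 232.6, 193.9]
ee_rot: [-0.0, 0.995, 0.098, 0.001]
wrist_force: [-0.7, -0.3, 0.5]
finger_gap: 0.002
```

Run:
```python
from h import *
np.set_printoptions(precision=2,suppress=True)
m=manip.camera_model('wrist');a,d=manip.grab_frame('wrist')
W=dict(a=a,d=d,pose=np.array(m['pose']),k=[m['fx'],m['fy'],m['cx'],m['cy']]);np.savez('wrist6.npz',**W)
cv2.imwrite('pics/w6.png',a)
P=fe_cloud(W);h=cv2.cvtColor(a,cv2.COLOR_BGR2HSV).astype(int)
O=np.array([551,247.7]);ya=np.deg2rad(8.3);ex=np.array([np.cos(ya),np.sin(ya)]);ey=np.array([-ex[1],ex[0]])
L=np.stack([(P[...,:2]-O)@ex,(P[...,:2]-O)@ey,P[...,2]],-1)
red=((h[...,0]<8)|(h[...,0]>172))&(h[...,1]>120)
from scipy.optimize import least_squares
def fit(M,r=4,n=''):
    p=L[M][:,[0,2]];f=lambda q:np.hypot(p[:,0]-q[0],p[:,1]-q[1])-r
    s=least_squares(f,[p[:,0].mean(),p[:,1].mean()-3],loss='soft_l1');print(n,len(p),s.x,np.abs(s.fun).mean());return s.x
b=fit(red&(L[...,2]>120)&(abs(L[...,1])<50)&(L[...,0]>20),n='bar')
r=fit(~red&(L[...,2]>76)&(L[...,2]<92)&(L[...,0]>44)&(L[...,0]<70)&(abs(L[...,1])<75)&(h[...,2]<130),n='rail')
p=L[red&(L[...,2]>110)&(L[...,0]>20)];print('bar y',p[:,1].min(),p[:,1].max(),np.polyfit(p[:,1],p[:,0],1))
M=(L[...,2]>19)&(L[...,2]<36)&(abs(L[...,0])<15)&(abs(L[...,1])<60)&~red;p=L[M];print('lip',len(p),p.mean(0),p.min(0),p.max(0),np.polyfit(p[:,1],p[:,0],1))
```

```text
bar 1286 [ 55.6  134.47] 3.4072598902553635
rail 806 [53.63 81.41] 0.5764487124288283
bar y -63.635337499269134 63.7375669728459 [-0.   53.67]
lip 667 [ 1.    1.19 26.95] [ -3.9  -44.59  19.09] [ 4.9  44.98 29.66] [-0.  1.]
```

View pics/w6.png

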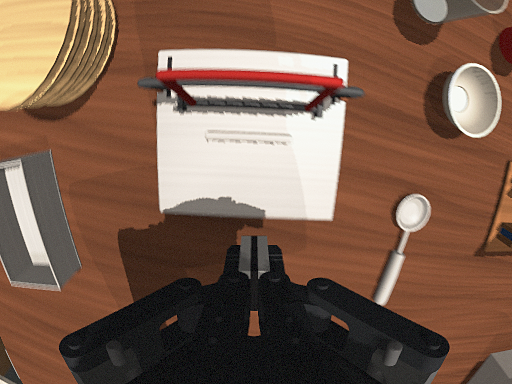

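Emit:
jog_arm(offset=[[0,-0.12,0.2],[0,-0.24,0.4],[0,-0.36,0.6],[0,-0.48,0.75],[0,-0.6,0.85],[0,-0.72,0.92],[0,-0.84,0.96],[0,-0.95,1]], turn=[[0,0,0.07],[0,0,0.15],[0,0,0.22],[0,0,0.3],[0,0,0.37],[0,0,0.45],[0,0,0.52],[0,0,0.59]], jaw=0)

```text
clock: 25.65
ee_pos: [511.1, 136.6, 293.0]
ee_rot: [0.0, 0.97, 0.243, 0.0]
wrist_force: [-0.5, 0.4, -0.4]
finger_gap: 1.001
```

Emit:
jog_arm(offset=[[0,-0.12,0],[0,-0.24,0],[0,-0.36,0],[0,-0.48,0],[0,-0.6,0],[0,-0.72,0],[0,-0.84,0],[0,-0.95,0]], turn=[[0,0,0.07],[0,0,0.15],[0,0,0.22],[0,0,0.3],[0,0,0.37],[0,0,0.45],[0,0,0.52],[0,0,0.59]])

```text
clock: 26.45
ee_pos: [511.0, 41.8, 292.7]
ee_rot: [0.0, 0.924, 0.383, 0.0]
wrist_force: [0.4, -0.6, 0.7]
finger_gap: 0.997
```

Emit:
jog_arm(offset=[[0,-0.12,0],[0,-0.24,0],[0,-0.36,0],[0,-0.48,0],[0,-0.6,0],[0,-0.72,0],[0,-0.84,0],[0,-0.95,0]], turn=[[0,0,0.07],[0,0,0.15],[0,0,0.22],[0,0,0.3],[0,0,0.37],[0,0,0.45],[0,0,0.52],[0,0,0.59]])

```text
clock: 27.25
ee_pos: [511.1, -53.1, 292.7]
ee_rot: [0.0, 0.857, 0.515, 0.0]
wrist_force: [0.0, 1.3, -0.2]
finger_gap: 0.998
```

Emit:
jog_arm(offset=[[0,-0.12,0],[0,-0.24,0],[0,-0.36,0],[0,-0.48,0],[0,-0.6,0],[0,-0.72,0],[0,-0.84,0],[0,-0.95,0]], turn=[[0,0,0.07],[0,0,0.15],[0,0,0.22],[0,0,0.3],[0,0,0.37],[0,0,0.45],[0,0,0.52],[0,0,0.59]])

```text
clock: 28.05
ee_pos: [511.1, -148.0, 292.7]
ee_rot: [0.0, 0.773, 0.635, 0.0]
wrist_force: [0.1, -0.1, -0.9]
finger_gap: 0.999
```

Emit:
jog_arm(offset=[[0,-0.14,0],[0,-0.28,0],[0,-0.42,0],[0,-0.56,0],[0,-0.7,0],[0,-0.8,0],[0,-0.88,0],[0,-0.93,0]], turn=[[0,0,0.08],[0,0,0.17],[0,0,0.25],[0,0,0.34],[0,0,0.43],[0,0,0.5],[0,0,0.56],[0,0,0.59]])

```text
clock: 28.85
ee_pos: [511.3, -241.0, 292.6]
ee_rot: [0.0, 0.671, 0.741, 0.0]
wrist_force: [-0.5, 0.0, -0.2]
finger_gap: 1.0
```

Run:
```python
from h import *
np.set_printoptions(precision=3,suppress=True)
o=manip.get_obs();print(o['clock'],o['ee_pos'],o['ee_rot'],o['qpos'],o['finger_gap'],o['wrist_force'])
m=manip.camera_model('wrist');a,d=manip.grab_frame('wrist')
W=dict(a=a,d=d,pose=np.array(m['pose']),k=[m['fx'],m['fy'],m['cx'],m['cy']]);np.savez('wrist7.npz',**W)
cv2.imwrite('pics/w7.png',a)
P=fe_cloud(W);h=cv2.cvtColor(a,cv2.COLOR_BGR2HSV).astype(int)
blue=(h[...,0]>95)&(h[...,0]<125)&(h[...,1]>120)
M=blue&(P[...,2]>203)&(P[...,2]<217);p=P[M];print(len(p),p.mean(0),cv2.minAreaRect(p[:,:2].astype(np.float32)))
c=max(cv2.findContours((M*255).astype(np.uint8),cv2.RETR_EXTERNAL,cv2.CHAIN_APPROX_NONE)[0],key=cv2.contourArea)
q=fe_plane(W,c[:,0],210);print('plane',cv2.minAreaRect(q[:,:2].astype(np.float32)))
```

```text
28.85 [ 511.272 -241.027  292.642] [0.    0.671 0.741 0.   ] [-0.494  0.303  1.719 -0.     1.12  -0.594] 0.9996820652200039 [-0.48   0.042 -0.205]
1973 [ 509.871 -235.778  209.136] ((510.35455322265625, -242.66847229003906), (9.161949157714844, 149.62237548828125), 5.933803558349609)
plane ((510.26959228515625, -241.88946533203125), (9.113245010375977, 148.24240112304688), 5.934868335723877)
```

View pics/w7.png

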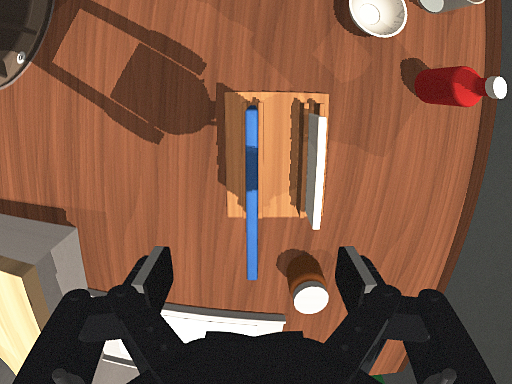

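Emit:
jog_arm(offset=[[-0.008,-0.01,-0.1],[-0.008,-0.01,-0.2],[-0.008,-0.01,-0.3],[-0.008,-0.01,-0.4],[-0.008,-0.01,-0.5],[-0.008,-0.01,-0.6],[-0.008,-0.01,-0.7],[-0.008,-0.01,-0.8]], turn=[[0,0,0.008],[0,0,0.008],[0,0,0.008],[0,0,0.008],[0,0,0.008],[0,0,0.008],[0,0,0.008],[0,0,0.008]])

```text
clock: 29.7
ee_pos: [510.9, -241.8, 211.4]
ee_rot: [-0.0, 0.67, 0.743, -0.0]
wrist_force: [0.5, 0.2, 0.2]
finger_gap: 1.0
```

Emit:
jog_arm(offset=[[0,0,-0.1],[0,0,-0.2],[0,0,-0.29],[0,0,-0.36],[0,0,-0.42],[0,0,-0.46],[0,0,-0.48],[0,0,-0.48]], turn=[[0,0,0],[0,0,0],[0,0,0],[0,0,0],[0,0,0],[0,0,0],[0,0,0],[0,0,0]])

```text
clock: 30.5
ee_pos: [510.9, -241.8, 164.2]
ee_rot: [-0.0, 0.67, 0.743, -0.0]
wrist_force: [1.5, -0.3, -0.9]
finger_gap: 0.995
```

Emit:
jog_arm(offset=[[0,0,0],[0,0,0],[0,0,0],[0,0,0],[0,0,0],[0,0,0],[0,0,0],[0,0,0]], turn=[[0,0,0],[0,0,0],[0,0,0],[0,0,0],[0,0,0],[0,0,0],[0,0,0],[0,0,0]], jaw=1)

```text
clock: 31.3
ee_pos: [511.0, -241.9, 164.5]
ee_rot: [0.0, 0.67, 0.743, 0.0]
wrist_force: [-1.0, 0.4, 5.1]
finger_gap: 0.112
```

Run:
```python
from h import *
np.set_printoptions(precision=3,suppress=True)
o=manip.get_obs();print(o['clock'],o['ee_pos'],o['ee_rot'],o['finger_gap'],o['wrist_force'],o['ft_torque'])
a,d=manip.grab_frame('wrist');cv2.imwrite('pics/w8.png',a)
```

```text
31.3 [ 511.023 -241.876  164.457] [0.    0.67  0.743 0.   ] 0.11188346445048032 [-0.99   0.425  5.064] [0.024 0.25  0.005]
```

View pics/w8.png

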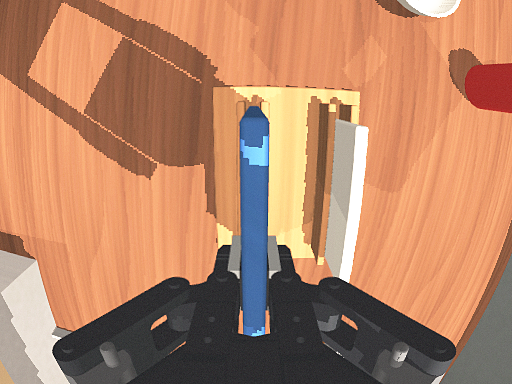

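Emit:
jog_arm(offset=[[0,0,0.04],[0,0,0.1],[0,0,0.18],[0,0,0.27],[0,0,0.36],[0,0,0.45],[0,0,0.54],[0,0,0.6]], turn=[[0,0,0],[0,0,0],[0,0,0],[0,0,0],[0,0,0],[0,0,0],[0,0,0],[0,0,0]])

```text
clock: 32.15
ee_pos: [511.1, -242.0, 225.4]
ee_rot: [0.0, 0.67, 0.743, 0.0]
wrist_force: [-0.3, 0.4, -2.6]
finger_gap: 0.108
```

Run:
```python
from h import *
np.set_printoptions(precision=3,suppress=True)
o=manip.get_obs();print(o['clock'],o['ee_pos'],o['ee_rot'],o['finger_gap'],o['wrist_force'],o['ft_torque'])
a,d=manip.grab_frame('scene');cv2.imwrite('pics/s9.png',a[100:300,100:380].repeat(2,0).repeat(2,1))
```

```text
32.15 [ 511.147 -241.976  225.405] [0.    0.67  0.743 0.   ] 0.10812937580904498 [-0.349  0.413 -2.592] [ 0.008 -0.019  0.022]
```

View pics/s9.png

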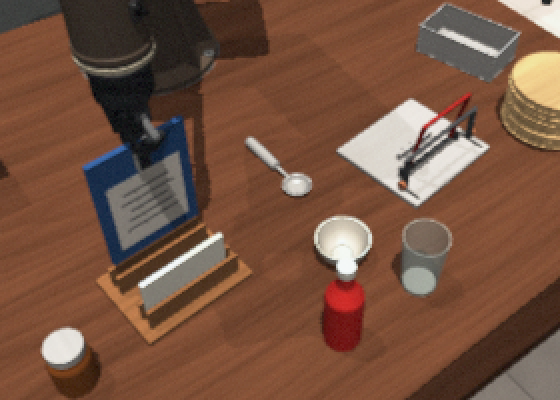

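The board is out of the rack and hanging straight, with a weight of about 2.6 N. The leg is up against the rail. Carrying it over.

Emit:
jog_arm(offset=[[0.01,0.1,0],[0.02,0.22,0],[0.03,0.35,0],[0.045,0.48,0],[0.06,0.61,0],[0.07,0.74,0],[0.08,0.87,0],[0.1,1,0]], turn=[[0,0,0.002],[0,0,0.004],[0,0,0.006],[0,0,0.008],[0,0,0.01],[0,0,0.012],[0,0,0.014],[0,0,0.016]])

```text
clock: 33.0
ee_pos: [520.9, -140.6, 224.3]
ee_rot: [-0.0, 0.667, 0.745, -0.0]
wrist_force: [0.9, -0.2, -3.0]
finger_gap: 0.108
```

Emit:
jog_arm(offset=[[0.01,0.12,0],[0.02,0.25,0],[0.03,0.38,0],[0.045,0.5,0],[0.06,0.63,0],[0.07,0.75,0],[0.08,0.88,0],[0.1,1,0]], turn=[[0,0,0.002],[0,0,0.004],[0,0,0.006],[0,0,0.008],[0,0,0.01],[0,0,0.012],[0,0,0.014],[0,0,0.016]])

```text
clock: 33.8
ee_pos: [530.9, -40.7, 224.3]
ee_rot: [-0.0, 0.664, 0.748, -0.0]
wrist_force: [0.6, 0.1, -2.5]
finger_gap: 0.109
```

Emit:
jog_arm(offset=[[0.01,0.12,0],[0.02,0.25,0],[0.03,0.38,0],[0.045,0.5,0],[0.06,0.63,0],[0.07,0.75,0],[0.08,0.88,0],[0.1,1,0]], turn=[[0,0,0.002],[0,0,0.004],[0,0,0.006],[0,0,0.008],[0,0,0.01],[0,0,0.012],[0,0,0.014],[0,0,0.016]])

```text
clock: 34.6
ee_pos: [540.9, 59.2, 224.3]
ee_rot: [-0.0, 0.661, 0.751, -0.0]
wrist_force: [-0.2, -1.0, -1.4]
finger_gap: 0.109
```

Emit:
jog_arm(offset=[[0.01,0.12,0],[0.02,0.25,0],[0.03,0.38,0],[0.045,0.5,0],[0.06,0.63,0],[0.07,0.75,0],[0.08,0.88,0],[0.1,1,0]], turn=[[0,0,0.002],[0,0,0.004],[0,0,0.006],[0,0,0.008],[0,0,0.01],[0,0,0.012],[0,0,0.014],[0,0,0.016]])

```text
clock: 35.4
ee_pos: [550.9, 159.3, 224.3]
ee_rot: [-0.0, 0.658, 0.753, -0.0]
wrist_force: [0.0, 0.4, -2.7]
finger_gap: 0.112
```

Emit:
jog_arm(offset=[[0.01,0.13,0],[0.02,0.27,0],[0.03,0.42,0],[0.045,0.57,0],[0.06,0.7,0],[0.07,0.8,0],[0.08,0.87,0],[0.1,0.91,0]], turn=[[0,0,0.002],[0,0,0.005],[0,0,0.008],[0,0,0.01],[0,0,0.013],[0,0,0.016],[0,0,0.018],[0,0,0.02]])

```text
clock: 36.2
ee_pos: [560.9, 249.8, 224.2]
ee_rot: [-0.0, 0.654, 0.757, -0.0]
wrist_force: [-0.2, -0.4, -1.7]
finger_gap: 0.113
```

Run:
```python
from h import *
np.set_printoptions(precision=4,suppress=True)
o=manip.get_obs();print(o['clock'],o['ee_pos'],o['ee_rot'],o['finger_gap'],o['wrist_force'],o['ft_torque'],o['qpos'])
q=o['ee_rot'];print('yaw-90 deg',np.degrees(2*np.arctan2(q[2],q[1]))-90)
m=manip.camera_model('wrist');a,d=manip.grab_frame('wrist');W=dict(a=a,d=d,pose=np.array(m['pose']),k=[m['fx'],m['fy'],m['cx'],m['cy']]);np.savez('wrist10.npz',**W)
cv2.imwrite('pics/w10.png',a)
```

```text
36.2 [560.9092 249.7846 224.2496] [-0.      0.6538  0.7566 -0.0001] 0.11256784385270227 [-0.1713 -0.412  -1.7185] [ 0.0063 -0.0562 -0.054 ] [ 0.3696  0.4369  1.69   -0.      1.0148  0.2241]
yaw-90 deg 8.336493451319939
```

View pics/w10.png

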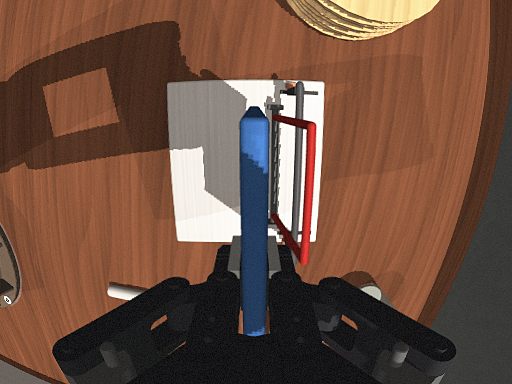

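Run:
```python
from h import *
np.set_printoptions(precision=2,suppress=True)
W=np.load('wrist10.npz');P=fe_cloud(W)
O=np.array([551,247.7]);ya=np.deg2rad(8.3);ex=np.array([np.cos(ya),np.sin(ya)]);ey=np.array([-ex[1],ex[0]])
L=np.stack([(P[...,:2]-O)@ex,(P[...,:2]-O)@ey,P[...,2]],-1)
h=cv2.cvtColor(W['a'],cv2.COLOR_BGR2HSV).astype(int)
blue=(h[...,0]>95)&(h[...,0]<125)&(h[...,1]>100)
M=blue&(L[...,2]>262)&(L[...,2]<276);p=L[M];print('top',len(p),p.mean(0),p.min(0),p.max(0),np.percentile(p[:,2],50),cv2.minAreaRect(p[:,:2].astype(np.float32)))
print('center plane fit x vs y',np.polyfit(p[:,1],p[:,0],1))
M=blue&(L[...,1]>60)&(L[...,2]<262);p=L[M];print('end',len(p),p.mean(0),p.min(0),p.max(0))
t=np.array([560.9,249.8]);print('tcp loc',(t-O)@ex,(t-O)@ey)
h2=(~blue)&(L[...,2]>19)&(L[...,2]<36)&(abs(L[...,0])<14)&(abs(L[...,1])<60);p=L[h2];print('lip',len(p),p.min(0) if len(p) else'',p.max(0) if len(p) else '')
# lateral stand check: plate edges y
red=((h[...,0]<8)|(h[...,0]>172))&(h[...,1]>120)
p=L[red&(L[...,2]>110)];print('bar',p.min(0),p.max(0),p.mean(0))
```

```text
top 5821 [ 10.95  35.4  268.89] [-27.18 -19.25 262.01] [ 49.16  74.73 275.98] 268.9232528815765 ((1.648564338684082, 19.309814453125), (76.15095520019531, 91.01029968261719), 28.8700008392334)
center plane fit x vs y [-0.   10.96]
end 129 [ 11.14  74.59 216.06] [ 7.   73.95 63.03] [ 48.13  92.9  262.  ]
tcp loc 10.099453333884822 0.6488777671352268
lip 0  
bar [-50.49 -61.31 110.11] [ 67.95  79.84 366.18] [ 52.03   6.59 145.92]
```

Emit:
jog_arm(offset=[[0.05,0.008,0],[0.1,0.016,-0.03],[0.16,0.024,-0.07],[0.21,0.032,-0.11],[0.27,0.04,-0.16],[0.33,0.05,-0.2],[0.38,0.058,-0.24],[0.42,0.064,-0.265]], turn=[[-0.009,0.064,0],[-0.019,0.129,0],[-0.028,0.193,0],[-0.038,0.258,0],[-0.047,0.322,0],[-0.056,0.386,0],[-0.066,0.451,0],[-0.075,0.515,0]])

```text
clock: 37.05
ee_pos: [603.4, 255.0, 197.4]
ee_rot: [-0.085, 0.649, 0.75, -0.099]
wrist_force: [-0.7, -0.5, -2.3]
finger_gap: 0.109
```

Run:
```python
from h import *
from scipy.spatial.transform import Rotation as R
np.set_printoptions(precision=3,suppress=True)
o=manip.get_obs();print(o['clock'],o['ee_pos'],o['finger_gap'],o['wrist_force'],o['qpos'])
q=o['ee_rot'];Rm=R.from_quat([q[1],q[2],q[3],q[0]]).as_matrix();print(Rm)
O=np.array([551,247.7]);ya=np.deg2rad(8.3);ex=np.array([np.cos(ya),np.sin(ya)]);ey=np.array([-ex[1],ex[0]])
u=-Rm[:,2];n=Rm[:,1];t=o['ee_pos']
print('u loc',u[:2]@ex,u[:2]@ey,u[2],'tcp loc',(t[:2]-O)@ex,(t[:2]-O)@ey)
f=t-154.5*u; 
for s in (5,-5):
    e=f+s*n; print('bottom edge loc',(e[:2]-O)@ex,(e[:2]-O)@ey,e[2])
m=manip.camera_model('wrist');a,d=manip.grab_frame('wrist');b,_=manip.grab_frame('scene')
np.savez('wrist11.npz',a=a,d=d,pose=np.array(m['pose']),k=[m['fx'],m['fy'],m['cx'],m['cy']])
cv2.imwrite('pics/w11.png',np.hstack([cv2.resize(a,(400,300)),cv2.resize(b[60:210,220:420],(400,300))]))
```

```text
37.05 [603.375 255.034 197.402] 0.10948426974781199 [-0.744 -0.493 -2.298] [0.327 0.662 1.383 0.048 1.354 0.166]
[[-0.144  0.956 -0.256]
 [ 0.99   0.139 -0.037]
 [-0.    -0.259 -0.966]]
u loc 0.25864522156258646 -4.3956008170838935e-05 0.9659723844037729 tcp loc 52.88486574490756 -0.3032298604595387
bottom edge loc 17.75404040346733 -0.2987376854747447 46.866399814890755
bottom edge loc 8.09431762350848 -0.29413962891954026 49.45285195483463
```

View pics/w11.png

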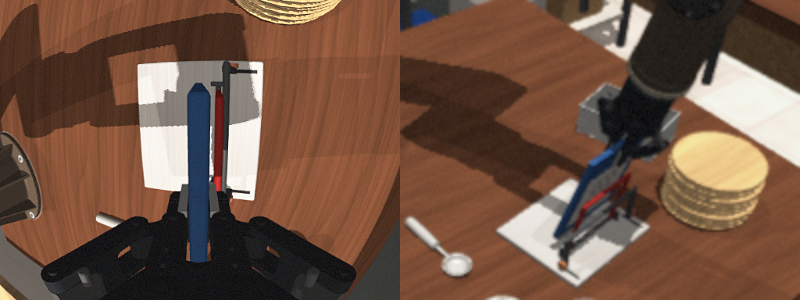

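Emit:
jog_arm(offset=[[0,0.005,-0.04],[0,0.008,-0.09],[0,0.01,-0.14],[0,0.01,-0.19],[0,0.01,-0.23],[0,0.01,-0.27],[0,0.01,-0.3],[0,0.01,-0.31]], turn=[[0,0,0],[0,0,0],[0,0,0],[0,0,0],[0,0,0],[0,0,0],[0,0,0],[0,0,0]])

```text
clock: 37.95
ee_pos: [602.8, 256.5, 166.4]
ee_rot: [-0.085, 0.648, 0.75, -0.098]
wrist_force: [-0.4, 0.1, -2.1]
finger_gap: 0.113
```

```bash
cat > st.py <<'E'
from h import *
from scipy.spatial.transform import Rotation as R
np.set_printoptions(precision=3,suppress=True)
def state():
    o=manip.get_obs();print(o['clock'],o['ee_pos'],o['finger_gap'],'F',o['wrist_force'],'T',o['ft_torque'])
    q=o['ee_rot'];Rm=R.from_quat([q[1],q[2],q[3],q[0]]).as_matrix()
    O=np.array([551,247.7]);ya=np.deg2rad(8.3);ex=np.array([np.cos(ya),np.sin(ya)]);ey=np.array([-ex[1],ex[0]])
    u=-Rm[:,2];n=Rm[:,1];t=o['ee_pos']
    print('tilt',np.arctan2(u[:2]@ex,u[2]),'tcp loc',(t[:2]-O)@ex,(t[:2]-O)@ey)
    f=t-154.5*u
    for s in (5,-5):
        e=f+s*n; print('bottom edge loc',(e[:2]-O)@ex,(e[:2]-O)@ey,e[2])
E
python3 - <<'E'
from st import *
state()
b,_=manip.grab_frame('scene');a,_=manip.grab_frame('wrist')
cv2.imwrite('pics/w12.png',np.hstack([cv2.resize(a,(400,300)),cv2.resize(b[90:190,250:390],(400,300),interpolation=cv2.INTER_CUBIC)]))
E
```

```text
37.95 [602.795 256.514 166.401] 0.11259774600624664 F [-0.37   0.077 -2.064] T [-0.012 -0.238 -0.029]
tilt 0.2605969641371014 tcp loc 52.524653763484835 1.2445706756667727
bottom edge loc 17.547766156127466 1.2418248252854118 15.828857935836176
bottom edge loc 7.885402871521625 1.2404716330244685 18.405432003308327
```

View pics/w12.png

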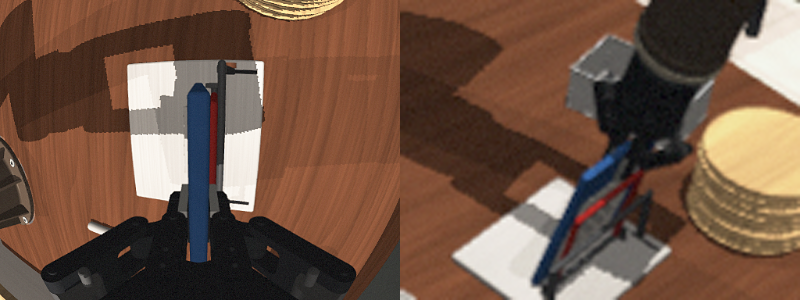

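Emit:
jog_arm(offset=[[0,-0.002,-0.005],[0,-0.002,-0.01],[0,-0.002,-0.015],[0,-0.002,-0.02],[0,-0.002,-0.025],[0,-0.002,-0.03],[0,-0.002,-0.033],[0,-0.002,-0.033]], turn=[[0,0,0],[0,0,0],[0,0,0],[0,0,0],[0,0,0],[0,0,0],[0,0,0],[0,0,0]])

```text
clock: 38.85
ee_pos: [602.9, 256.3, 163.4]
ee_rot: [-0.085, 0.649, 0.75, -0.098]
wrist_force: [-0.7, -0.3, -2.5]
finger_gap: 0.109
```

```bash
python3 -c "
from st import *
state()"
```

```text
38.85 [602.902 256.342 163.445] 0.10866962514651023 F [-0.729 -0.27  -2.546] T [ 0.049 -0.242 -0.011]
tilt 0.26031356378944626 tcp loc 52.6061357077993 1.0589249823757794
bottom edge loc 17.67192169667689 1.0695779004046198 12.863348066906754
bottom edge loc 8.008828562427103 1.0682732751855701 15.437183604925478
```

Emit:
jog_arm(offset=[[0,0,-0.002],[0,0,-0.004],[0,0,-0.006],[0,0,-0.008],[0,0,-0.009],[0,0,-0.01],[0,0,-0.01],[0,0,-0.01]], turn=[[0,0,0],[0,0,0],[0,0,0],[0,0,0],[0,0,0],[0,0,0],[0,0,0],[0,0,0]])

```text
clock: 39.65
ee_pos: [602.9, 256.3, 162.5]
ee_rot: [-0.085, 0.648, 0.75, -0.098]
wrist_force: [0.8, -1.1, -1.7]
finger_gap: 0.111
```

Emit:
jog_arm(offset=[[0,0,-0.002],[0,0,-0.004],[0,0,-0.006],[0,0,-0.006],[0,0,-0.006],[0,0,-0.006],[0,0,-0.006],[0,0,-0.006]], turn=[[0,0,0],[0,0,0],[0,0,0],[0,0,0],[0,0,0],[0,0,0],[0,0,0],[0,0,0]])

```text
clock: 40.45
ee_pos: [603.2, 256.4, 162.4]
ee_rot: [-0.085, 0.649, 0.75, -0.098]
wrist_force: [1.2, 0.2, 4.3]
finger_gap: 0.109
```

```bash
python3 -c "
from st import *
state(); manip.grab_frame('scene'); print(manip.get_obs()['wrist_force'])"
```

```text
40.45 [603.173 256.408 162.362] 0.10915998167137889 F [1.156 0.188 4.34 ] T [-0.085  0.173 -0.015]
tilt 0.2595668076696109 tcp loc 52.88332844986649 1.0851723057007665
bottom edge loc 18.06157251325226 1.112599806014734 11.754728042445292
bottom edge loc 8.396560006499461 1.111334465304548 14.321346760374952
[-0.073 -0.598  4.92 ]
```

Emit:
jog_arm(offset=[[0,0,0.006],[0,0,0.006],[0.003,0,0.006],[0.006,0.001,0.006],[0.009,0.001,0.006],[0.012,0.002,0.005],[0.013,0.002,0.004],[0.013,0.002,0.004]], turn=[[0,0,0],[0,0,0],[-0.001,0.01,0],[-0.003,0.018,0],[-0.004,0.027,0],[-0.005,0.035,0],[-0.006,0.04,0],[-0.006,0.04,0]])

```text
clock: 41.3
ee_pos: [604.0, 256.5, 162.2]
ee_rot: [-0.092, 0.648, 0.749, -0.106]
wrist_force: [-2.9, -1.1, -0.8]
finger_gap: 0.105
```

```bash
python3 -c "
from st import *
state(); manip.grab_frame('scene'); print(manip.get_obs()['wrist_force'])"
```

```text
41.3 [604.043 256.495 162.186] 0.10507308524048393 F [-2.881 -1.139 -0.788] T [-0.087  0.329  0.049]
tilt 0.2811873154351853 tcp loc 53.75748320025298 1.0458408019265704
bottom edge loc 15.687902811002255 1.0297301028101884 12.36594289780098
bottom edge loc 6.080636478435145 1.0288449291291102 15.140908272645927
[-2.325 -0.32  -1.326]
```

Emit:
jog_arm(offset=[[0,0,-0.002],[0,0,-0.003],[0,0,-0.003],[0,0,-0.003],[0,0,-0.003],[0,0,-0.003],[0,0,-0.003],[0,0,-0.003]], turn=[[0,0,0],[0,0,0],[0,0,0],[0,0,0],[0,0,0],[0,0,0],[0,0,0],[0,0,0]])

```text
clock: 42.15
ee_pos: [604.2, 256.6, 162.0]
ee_rot: [-0.091, 0.648, 0.749, -0.106]
wrist_force: [-3.7, -0.7, 1.3]
finger_gap: 0.111
```

Emit:
jog_arm(offset=[[0,0,0],[0,0,0],[0,0,0],[0,0,0],[0,0,0],[0,0,0],[0,0,0],[0,0,0]], turn=[[0,0,0],[0,0,0],[0,0,0],[0,0,0],[0,0,0],[0,0,0],[0,0,0],[0,0,0]], jaw=0)

```text
clock: 42.95
ee_pos: [604.2, 256.6, 162.0]
ee_rot: [-0.091, 0.648, 0.749, -0.106]
wrist_force: [0.1, -0.1, -0.1]
finger_gap: 1.0
```

Run:
```python
from st import *
state()
b,_=manip.grab_frame('scene');a,_=manip.grab_frame('wrist')
cv2.imwrite('pics/w13.png',np.hstack([cv2.resize(a,(400,300)),cv2.resize(b[90:190,250:390],(400,300),interpolation=cv2.INTER_CUBIC)]))
```

```text
42.95 [604.228 256.555 161.996] 1.000129902760146 F [ 0.1   -0.111 -0.137] T [ 0.042 -0.115  0.018]
tilt 0.2804403369933907 tcp loc 53.9491648199663 1.078450986587421
bottom edge loc 15.991506935755417 1.0766709888944412 12.148082678119376
bottom edge loc 6.3821704164856765 1.075845347001233 14.91587078015019
```

View pics/w13.png

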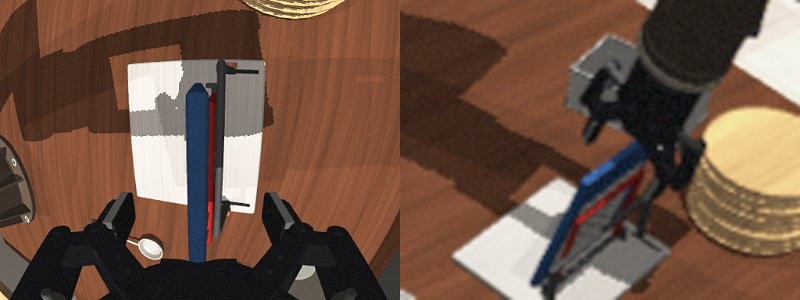

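Emit:
jog_arm(offset=[[0.014,0.002,0.05],[0.042,0.006,0.15],[0.077,0.011,0.27],[0.115,0.017,0.4],[0.154,0.022,0.54],[0.2,0.029,0.7],[0.243,0.035,0.85],[0.285,0.042,1]], turn=[[0,0,0],[0,0,0],[0,0,0],[0,0,0],[0,0,0],[0,0,0],[0,0,0],[0,0,0]])

```text
clock: 43.85
ee_pos: [633.3, 260.9, 263.9]
ee_rot: [-0.091, 0.648, 0.749, -0.105]
wrist_force: [0.0, 0.4, -0.5]
finger_gap: 1.0
```

Emit:
jog_arm(offset=[[0,-0.1,0.1],[0,-0.2,0.2],[0,-0.35,0.3],[0,-0.5,0.4],[0,-0.65,0.5],[0,-0.8,0.55],[0,-0.9,0.6],[0,-1,0.6]], turn=[[0,0,0],[0,0,0],[0,0,0],[0,0,0],[0,0,0],[0,0,0],[0,0,0],[0,0,0]])

```text
clock: 44.65
ee_pos: [632.9, 159.7, 322.6]
ee_rot: [-0.091, 0.648, 0.749, -0.105]
wrist_force: [-0.2, -0.5, 0.8]
finger_gap: 1.002
```

Run:
```python
from st import *
m=manip.camera_model('wrist');a,d=manip.grab_frame('wrist');b,db=manip.grab_frame('scene');t,dt=manip.grab_frame('top')
W=dict(a=a,d=d,pose=np.array(m['pose']),k=[m['fx'],m['fy'],m['cx'],m['cy']])
np.savez('fin.npz',a=a,d=d,b=b,db=db,t=t,dt=dt,pose=W['pose'],k=W['k'])
cv2.imwrite('pics/w14.png',np.hstack([cv2.resize(a,(400,300)),cv2.resize(b[80:200,240:400],(400,300),interpolation=cv2.INTER_CUBIC)]))
cv2.imwrite('pics/t14.png',t)
O=np.array([551,247.7]);ya=np.deg2rad(8.3);ex=np.array([np.cos(ya),np.sin(ya)]);ey=np.array([-ex[1],ex[0]])
for n,P,im in (('w',fe_cloud(W),a),('s',cloud(manip.camera_model('scene'),db),b),('t',cloud(manip.camera_model('top'),dt),t)):
    L=np.stack([(P[...,:2]-O)@ex,(P[...,:2]-O)@ey,P[...,2]],-1)
    h=cv2.cvtColor(im,cv2.COLOR_BGR2HSV).astype(int)
    M=(h[...,0]>95)&(h[...,0]<125)&(h[...,1]>100)&(abs(L[...,1])<100)&(L[...,0]>0)&(L[...,0]<90)&(L[...,2]>15)&(L[...,2]<225)
    p=L[M]; 
    if len(p)<20: print(n,'few');continue
    A=np.c_[p[:,1],p[:,2],np.ones(len(p))];c=np.linalg.lstsq(A,p[:,0],rcond=None)[0]
    print(n,len(p),p.min(0),p.max(0),'x=',c)
    tp=p[p[:,2]>p[:,2].max()-9];print('top edge',tp.mean(0),tp.min(0),tp.max(0),np.polyfit(tp[:,1],tp[:,0],1))
```

```text
w 2617 [  9.5   -90.271  23.191] [ 70.861  86.982 207.521] x= [-0.002  0.336 -3.472]
top edge [ 65.892  -2.141 204.595] [ 59.295 -74.737 198.551] [ 70.861  71.501 207.521] [-0.001 65.891]
s 328 [  9.357 -79.863  22.688] [ 70.471  70.443 209.3  ] x= [0.011 0.288 8.543]
top edge [ 65.869  -7.608 205.343] [ 60.246 -77.616 200.745] [ 70.471  70.443 209.3  ] [-0.001 65.86 ]
t few
```

View pics/w14.png

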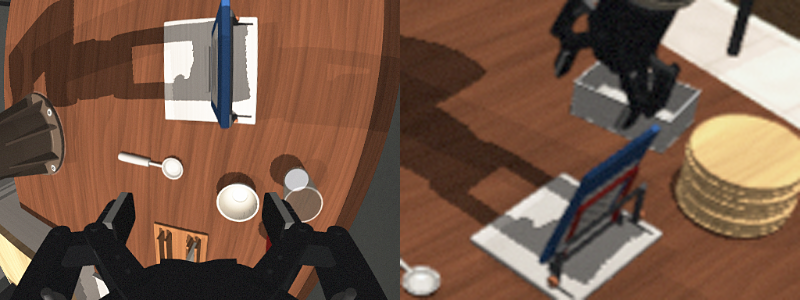

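View pics/t14.png

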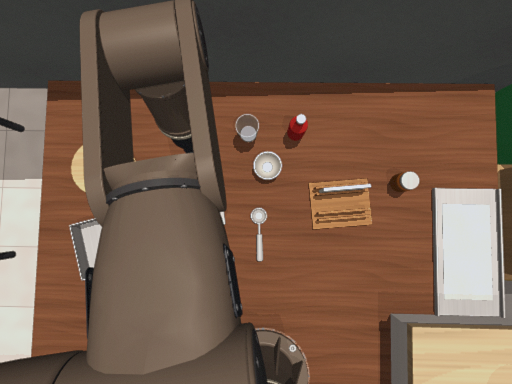

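```bash
python3 -c "
from h import *
o=manip.get_obs();print(o['clock'],o['wrist_force'],abs(o['joint_velocities']).max());print(manip.close_job())"
```

```text
44.8 [-0.4346512   1.14054964 -0.29300976] 0.019024157497519283
the job is handed in; nothing more can be done
None
```

I pushed the prop leg up to the stop, set the recipe board on the stand and let go. The job was handed in at 44.8 s.

- **Prop leg:** I eased it back until the force rose, at a leg angle of about 1.75 rad, and held about 6 N there for roughly a second. The highest reading I saw was about 6.2 N. A wrist-camera check after backing off showed the leg and rail where they had been.
- **Board:** I lifted it straight out of the front slot and touched the foot down behind the lip with about 7 N at most. I then shifted it to about 1 mm from the lip and tilted it back to about 0.28 rad, until it lay lightly on the crossbar, before letting go.
- **Last checks:** The gripper is open and well clear, and the wrist force is down to sensor noise. The top edge is square to the stand within about 0.001 rad. In the last pictures the other objects looked unmoved, except the plate stack and pan, which the arm partly hid.
- **Disagreements:** The wrist camera puts the board about 1.6 mm to the right of centre. The scene camera says about 0.4 mm once its own offset is taken out. The arm hid the stand from the top camera, so I have no third reading, and I could not see the gap at the lip after letting go.

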